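# Commission a syringe pump and its vial carousel

## Robot

A 6-joint arm with a two-finger parallel gripper is mounted at the origin on the work surface. World frame = base frame: x ahead of the robot, y to its left, z up, the work surface at z = 0. Lengths are in m, angles in rad, forces in N, time in s.
With the tool pointing down it reaches from about 0.3 to 0.875 m from the base axis. Payload 6.4 kg.
Tool frame: the origin (TCP) lies on the centre line of the jaws, within the pads' length; the fingertips stand ctrl.nose_length ahead of it and the grasp point (between the pads) lies 6 mm ahead of it (ctrl.nose_length is the distance from the TCP to the fingertips, in m); x points along the fingers, y is the direction in which the jaws open and shut, and the axes are right-handed (so a half turn about x gives the same grasp; the last joint's range is limited). The gripper opens to 85 mm and grips with 20 to 120 N. Pads are 22 mm wide; open, the fingers measure 114 mm over their backs; the gripper's body (76 mm by 85 mm) begins 54 mm behind the grasp point. The pads swing forward as they close: fully open they stand 13 mm farther back than shut.
Start: joints at [-1.448, 0.181, 1.607, -0, 1.354, -0.206], TCP at [0.186, -0.544, 0.256] pointing down, gripper open.
Joint ranges: [-2.99, 2.99], [-0.89, 2.07], [0.3, 2.58], [-1.14, 4.28], [0, 2.63], [-3.12, 3.12]. Speed limits (rad/s): [2.57, 2.57, 3.01, 3.14, 3.14, 3.14].

## Interface

Orientations are given as a unit quaternion [w, x, y, z].
In Python, from bench import telemetry, cams, workorder, spotter, ctrl gives the robot as it stands. The module is installed in compiled form; this text tells all that it offers.
- The arm moves only by the tool servo_tool, never from a script. Its argument "targets" is one flat list of numbers, 4 for each row, row after row: the shift along the tool's x, y, z in mm, then the turn about the tool's x in rad. A call has exactly 5 rows; each row shifts and turns the commanded pose from where the row before left it, along the tool's axes as they then stand; what a row does not reach is not made up. A row lasts 1/10 s, in which the tool goes at most 50 mm and 8.59 degrees, less where a joint would pass 70% of its speed; a pose out of reach is approached as far as the arm can. A call is refused whole if a number of a shift passes 50 or a number of a turn 0.15, either way. A call with a gripper value outside its range is refused whole. "fingers" is the finger opening in mm, from 0 to 85.4, set as the call begins (left out, the last holds). The fingers move at their own pace and stop on an object; the grip force is fixed at half the most. Time passes only in rows, so rows that do not move let the fingers close, or fill a call up. It gives the time, the measured TCP pose, the force and the opening at its end, in the units of the state.
- telemetry.get_obs(): the state, without advancing time (a new reading comes with each control period).
- cams.camera(name): name is "side" or "top" or "wrist"; returns (picture, depth): 480x640x3 uint8, blue, green, red; 480x640 float32, m along the optical axis (not along the pixel's ray), 0 where there is no reading.
- cams.camera_params(name): a dict with "intrinsics" (3x3 intrinsics, pixels), "R" (3x3) and "t" (3): a world point X has camera coordinates R X + t; the wrist camera has in their place "mount" (4x4, takes a point from camera to tool coordinates, whose origin is the TCP and whose axes are the tool frame's). Camera axes: x right, y down, z forward; pixel columns grow to the right and rows downward; lengths in m; the calibration is good to about 2 mm. A picture is of the moment at which its call begins: read the wrist's pose just before it. camera_params takes no time and is no camera call.
- workorder.hand_in(): hands the job in, once; it reports no verdict.
Trained networks look in the newest picture that a camera, given by its name, has taken for a name from the list of things; names that differ only in an ending like _2 or _b are one class to them, and where a whole thing is asked for, a point or a joint stands for the part that bears it (a point fixed in the world has none). Each returns a list of dicts, best first, with "score" (0 to 1); they miss things now and then, are a little off and sometimes report something else, mostly with a low value. They report only what shows in the picture. A call takes as long as a camera call. They do not tell look-alikes from the thing itself.
- spotter.search_frame(camera, thing): "pixel" ([column, row] in pixels, amid what is visible of it).
The state is a dict: "time_s": time; "q": joint angles; "dq": joint speeds; "joint_efforts": joint torques, N m; "eef_pos": TCP position; "eef_rot": TCP orientation; "wrist_force": force on the tool from outside, world axes, zero at the start; "torque": the same for the moment, N m; "opening": opening from 0.0 (shut) to 1.0 (fully open).
Only numpy, scipy, OpenCV 4.12 (cv2) and the standard library are available. Lean on these libraries where they do the work, as an engineer would, in place of code of your own. Each camera call takes 0.05 s, during which the arm holds its last target.

## Task

Get the pump ready for its first run: lift every transport spacer off the two guide bars and put them all in the tray. Then slide the stop collar on each bar along to the black line painted under that bar and leave it centred on the line. Last, turn the carousel anticlockwise until its empty socket clicks home at the steel fill tab, and leave the other things on the bench where they are.

Things in the scene. Friction and masses are not known exactly. Their poses are not given: they have to be found in the camera images.
- pump: White syringe-pump slide bench, fixed, yaw varies: 170 (x) x 270 (y) x 60 mm high, with a keypad apron 38 mm high out to x = 140 mm. Steel guide bars, 10 mm diameter, run along its y at x = -45 mm (near) and +45 mm (far), axes 82 mm above the table; 8 mm lead screw between them at x = 0, height 78 mm; end blocks at y = +-126 mm rise to 102 mm. Origin: centre of its underside.
- spacer0: Loose grey plastic transport spacer, an inverted U astride a guide bar, feet on the pump deck: 36 mm across the bar (x), 28 along it (y), 56 high; solid block from 32 to 56 mm, two 8 mm legs below with a 20 mm slot between; 60 g. Origin at the centre of its underside. Absent (None) in some starts. Near bar.
- spacer1: Loose grey plastic transport spacer, an inverted U astride a guide bar, feet on the pump deck: 36 mm across the bar (x), 28 along it (y), 56 high; solid block from 32 to 56 mm, two 8 mm legs below with a 20 mm slot between; 60 g. Origin at the centre of its underside. Absent (None) in some starts. Near bar.
- spacer2: Loose grey plastic transport spacer, an inverted U astride a guide bar, feet on the pump deck: 36 mm across the bar (x), 28 along it (y), 56 high; solid block from 32 to 56 mm, two 8 mm legs below with a 20 mm slot between; 60 g. Origin at the centre of its underside. Absent (None) in some starts. Near bar.
- spacer3: Loose grey plastic transport spacer, an inverted U astride a guide bar, feet on the pump deck: 36 mm across the bar (x), 28 along it (y), 56 high; solid block from 32 to 56 mm, two 8 mm legs below with a 20 mm slot between; 60 g. Origin at the centre of its underside. Absent (None) in some starts. Far bar.
- spacer4: Loose grey plastic transport spacer, an inverted U astride a guide bar, feet on the pump deck: 36 mm across the bar (x), 28 along it (y), 56 high; solid block from 32 to 56 mm, two 8 mm legs below with a 20 mm slot between; 60 g. Origin at the centre of its underside. Absent (None) in some starts. Far bar.
- collar_near_mid (a point): Centre of the steel stop collar (30 mm diameter, 16 mm along the bar) on the near (x = -45 mm) guide bar, on the bar's axis; starts near the pump's negative y end. A black 14 mm thumb knob stands on it, from 20 to 44 mm above this point. It slides along the bar (pump y) between the end blocks with about 2 N of friction, does not turn, and stays where it is left; spacers in the way block it.
- collar_far_mid (a point): Centre of the steel stop collar (30 mm diameter, 16 mm along the bar) on the far (x = +45 mm) guide bar, on the bar's axis; starts near the pump's positive y end. A black 14 mm thumb knob stands on it, from 20 to 44 mm above this point. It slides along the bar (pump y) between the end blocks with about 2 N of friction, does not turn, and stays where it is left; spacers in the way block it.
- mark_near: Black line 3 mm wide and 70 mm long painted across the pump deck under the near guide bar: where the centre of that bar's collar must stop. Origin at the line's centre, y along the bar, directly below the bar's axis (22 mm lower). Fixed.
- mark_far: Black line 3 mm wide and 70 mm long painted across the pump deck under the far guide bar: where the centre of that bar's collar must stop. Origin at the line's centre, y along the bar, directly below the bar's axis (22 mm lower). Fixed.
- tray: Loose open aluminium tray, 260 (x) x 140 (y) x 40 mm high, walls and floor 4 mm thick, 0.6 kg. Origin at the centre of its underside.
- carousel_base: Fixed base of the vial carousel, yaw varies; origin on the turning axis at table height. On it turns a 230 mm aluminium disc, top 43 mm above the table, with six vial stations at radius 70 mm: five hold fixed amber vials (22 mm, tops 46 mm above the disc), one socket is empty. A steel fill tab, 44 mm high, stands at the rim in the base's -x direction, 125 to 135 mm from the axis.
- pin (a point): Foot of one of the turntable's six steel drive pins, at disc-top height, the first pin anticlockwise from the empty socket. The pins, 10 mm diameter, stand 37 mm high at radius 100 mm, 60 deg apart, midway between the stations, and turn with the table: seen from above they stand at angle 180 deg + joint value + 30 deg + k x 60 deg, anticlockwise from the base's +x.
- carousel (a joint): Turntable angle in rad, growing anticlockwise seen from above. 0: the empty socket is at the fill tab. It clicks into position at -2.094, -1.047, 0 and 1.047 and pulls itself into the nearest click when let go; it starts one or two clicks below 0. Stops at -2.3 and 1.25. Pushing it over a click takes about 4 N at the pins.
- empty_socket (a point): Centre of the empty vial socket on the turntable, at disc-top height, 70 mm from the axis.
- wash_bottle: Bystander: white bottle, 60 mm diameter, 150 high; origin under its centre.
- amber_jar: Bystander: amber jar, 56 mm diameter, 70 high; origin under its centre.
- spanner: Bystander: spanner 160 mm long, lying flat.
- driver: Bystander: black-handled screwdriver 170 mm long, lying flat.
- beaker: Bystander: white cup, 64 mm diameter, 80 high; origin under its centre.
- coupling: Bystander: dark steel ring 48 mm diameter, 30 high; origin under its centre.
Things that resemble listed ones, but are neither listed nor needed, are in the scene too. Leave any brown or purple look-alike of the spacer1 alone.

How it is judged:
By the outcome, as a careful person would: the job done as asked, in the order asked, and still so for the second after the job is handed in, with the robot touching nothing.
Of spacer0, spacer1, spacer2, spacer3, spacer4 only 3 to 5 are there at a start; the rules pass over those that are not, and their reading is None.
At some moment in a run one of tray may be knocked a few centimetres aside while the robot is not near it.
Once in a run the grip may slacken for a moment while it holds something.
It also fails if it takes over 210 s, if anything falls off the work surface, if the arm or the gripper's body presses on something with over 40 N, if the wrist force passes 120 N, or if a joint passes its speed limit or range.

## Working session

There is one attempt and no reset: what is moved stays moved. The work goes in short steps, Python scripts to look and compute and a tool call to move; the robot and the scene stay as the last step left them, time stands still between calls to the robot, and variables do not carry over. Pictures are saved under pics/ and viewed, and the job is handed in when it is done.

Besides the shell and the picture viewer there is one more tool, called after "Call:" as name(argument=value, ...) on one line, values as JSON. servo_tool: Moves the arm, as the interface text tells. Its arguments: {"type":"object","properties":{"targets":{"type":"array","items":{"type":"number"}},"fingers":{"type":"number"}},"required":["targets"]}

```bash
mkdir -p pics; ls
cat > h.py <<'E'
import numpy as np, cv2
from bench import telemetry, cams, workorder, spotter, ctrl
from scipy.spatial.transform import Rotation as R
def rot(q): return R.from_quat([q[1],q[2],q[3],q[0]]).as_matrix()
E
python3 - <<'E'
from h import *
o=telemetry.get_obs()
print({k:np.round(v,3) for k,v in o.items()}, ctrl.nose_length)
for n in ['top','side','wrist']:
    im,d=cams.camera(n); cv2.imwrite(f'pics/{n}0.png',im); np.save(f'pics/{n}0.npy',d)
    p=cams.camera_params(n); print(n,{k:np.round(v,4).tolist() for k,v in p.items()})
print(rot(o['eef_rot']))
E
```

```text
pics
{'time_s': np.float64(0.0), 'q': array([-1.448,  0.182,  1.608,  0.   ,  1.354, -0.206]), 'dq': array([-0.001, -0.   , -0.001,  0.001,  0.001,  0.   ]), 'joint_efforts': array([-1.0000e-03, -4.4488e+01, -3.5134e+01, -1.0000e-03,  9.0000e-03,
       -0.0000e+00]), 'eef_pos': array([ 0.186, -0.544,  0.255]), 'eef_rot': array([ 0.115,  0.698,  0.116, -0.698]), 'wrist_force': array([-0.138,  0.54 ,  0.85 ]), 'torque': array([-0.004,  0.037,  0.01 ]), 'opening': np.float64(0.998)} 0.025
top {'intrinsics': [[614.6441, 0.0, 316.3829], [0.0, 614.6441, 245.273], [0.0, 0.0, 1.0]], 'R': [[-0.0196, -0.9998, -0.0012], [-0.996, 0.0196, -0.0873], [0.0873, -0.0005, -0.9962]], 't': [-0.0066, 0.5499, 1.2541]}
side {'intrinsics': [[623.1371, 0.0, 316.9045], [0.0, 623.1371, 244.0366], [0.0, 0.0, 1.0]], 'R': [[0.9485, 0.3165, -0.0116], [0.1953, -0.6132, -0.7654], [-0.2493, 0.7237, -0.6435]], 't': [-0.502, -0.0218, 1.8271]}
wrist {'intrinsics': [[362.6658, 0.0, 315.4058], [0.0, 362.6658, 230.0266], [0.0, 0.0, 1.0]], 'mount': [[0.0005, -0.286, 0.9582, -0.1173], [1.0, -0.0017, -0.0011, -0.0012], [0.0019, 0.9582, 0.286, -0.0727], [0.0, 0.0, 0.0, 1.0]]}
[[-1.83970917e-04  3.22854971e-01 -9.46448432e-01]
 [ 1.77659671e-03 -9.46446849e-01 -3.22854776e-01]
 [-9.99998405e-01 -1.74085306e-03 -3.99464384e-04]]
```

View pics/top0.png

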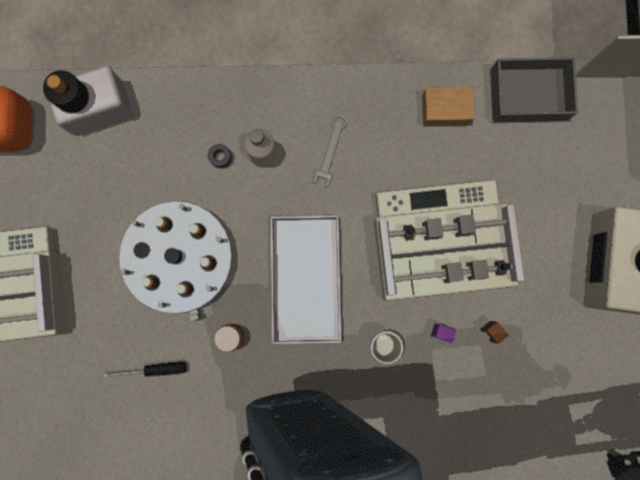

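View pics/side0.png

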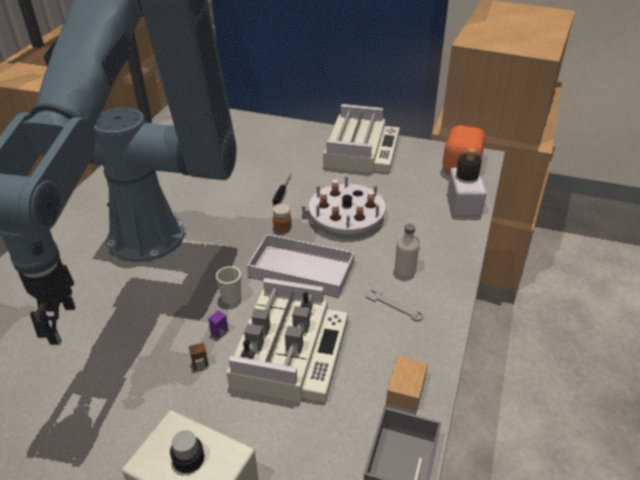

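View pics/wrist0.png

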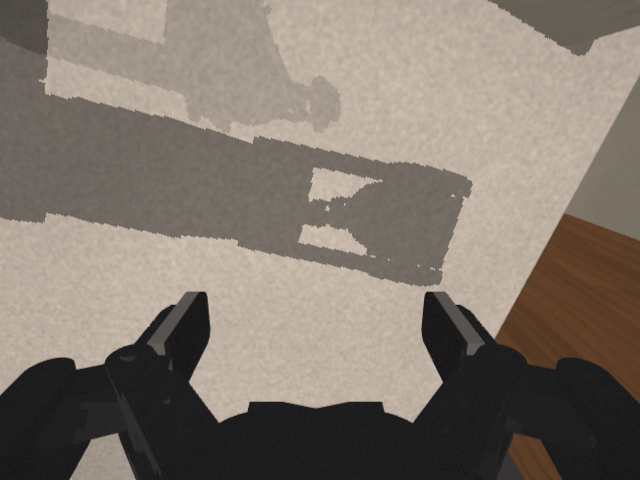

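Run:
```python
import cv2
im=cv2.imread('pics/top0.png')
cv2.imwrite('pics/c1.png',cv2.resize(im[170:310,365:535],None,fx=4.6,fy=4.2,interpolation=cv2.INTER_CUBIC))
cv2.imwrite('pics/c2.png',cv2.resize(im[190:340,105:255],None,fx=4,fy=4,interpolation=cv2.INTER_CUBIC))
```

```text
(no output)
```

View pics/c1.png

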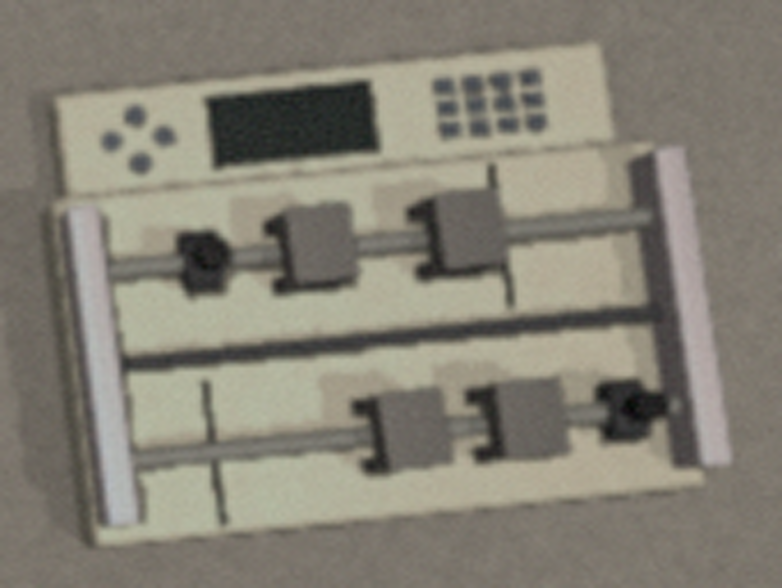

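View pics/c2.png

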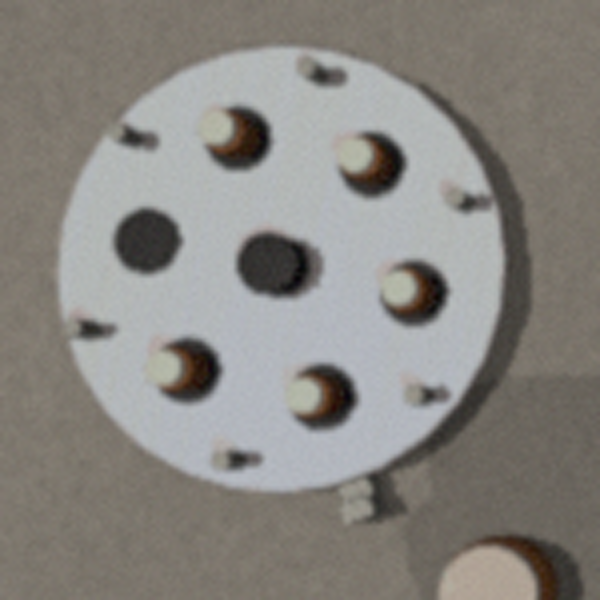

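```bash
cat >> h.py <<'E'
def w_at_z(cam,px,z):
    p=cams.camera_params(cam);K,Rm,t=[np.array(p[k]) for k in('intrinsics','R','t')]
    r=Rm.T@(np.linalg.inv(K)@[px[0],px[1],1.]); c=-Rm.T@t
    return c+r*(z-c[2])/r[2]
def cloud(cam,d,o=None):
    p=cams.camera_params(cam);K=np.array(p['intrinsics'])
    v,u=np.mgrid[0:480,0:640]
    P=np.stack([(u-K[0,2])/K[0,0]*d,(v-K[1,2])/K[1,1]*d,d],-1)
    if 'R' in p: return (P-np.array(p['t']))@np.array(p['R'])
    M=np.array(p['mount']); P=P@M[:3,:3].T+M[:3,3]
    return P@rot(o['eef_rot']).T+o['eef_pos']
E
python3 - <<'E'
from h import *
d=np.load('pics/top0.npy');P=cloud('top',d)
s=P[170:310,365:535].reshape(-1,3); s=s[np.isfinite(s).all(1)]
def box(m,nm):
    q=s[m]; r=cv2.minAreaRect((q[:,:2]*1000).astype(np.float32)); print(nm,len(q),r,np.median(q[:,2]))
print(np.histogram(s[:,2],bins=np.arange(-.01,.15,.005)))
big=(s[:,2]>.05)&(s[:,2]<.068); box(big,'deck')
box((s[:,2]>.03)&(s[:,2]<.043),'apron')
for z0,z1,rg in((.109,.125,None),(.096,.108,None)):
    m=((P[...,2]>z0)&(P[...,2]<z1)).astype(np.uint8); m[:170]=0;m[310:]=0;m[:,:365]=0;m[:,535:]=0
    n,l,st,c=cv2.connectedComponentsWithStats(m)
    for i in range(1,n):
        if st[i,4]>15: q=P[l==i]; print(z0,st[i],c[i],q.mean(0).round(4),cv2.minAreaRect((q[:,:2]*1000).astype(np.float32)))
m=((P[...,2]>.02)&(P[...,2]<.05)).astype(np.uint8)
n,l,st,c=cv2.connectedComponentsWithStats(m)
for i in range(1,n):
    if st[i,4]>100: q=P[l==i]; print(st[i],q.mean(0).round(4),cv2.minAreaRect((q[:,:2]*1000).astype(np.float32)))
for nm,px in dict(mfarA=(365+490/4.6,170+170/4.2),mfarB=(365+510/4.6,170+303/4.2),mnA=(365+206/4.6,170+385/4.2),mnB=(365+222/4.6,170+520/4.2)).items(): print(nm,w_at_z('top',px,.06).round(4))
c2=lambda x,y:(105+x/4,190+y/4)
for nm,px,z in (('sock',c2(147,240),.043),('tab',c2(358,500),.044),('hub',c2(268,264),.055)): print(nm,w_at_z('top',px,z).round(4))
for px in [(305,68),(455,192),(412,387),(220,456),(75,325),(122,130)]: print('pin',w_at_z('top',c2(*px),.080).round(4))
E
```

```text
(array([  66, 2699, 5383,  770,   37,   26,   25,   33,  146, 1399, 1343,
        122,   75, 2113, 4438,  498,  107,  187,  550,  727,  285,  292,
        828,  288,  217,  810,  156,   63,    5,    0,    0]), array([-0.01 , -0.005,  0.   ,  0.005,  0.01 ,  0.015,  0.02 ,  0.025,
        0.03 ,  0.035,  0.04 ,  0.045,  0.05 ,  0.055,  0.06 ,  0.065,
        0.07 ,  0.075,  0.08 ,  0.085,  0.09 ,  0.095,  0.1  ,  0.105,
        0.11 ,  0.115,  0.12 ,  0.125,  0.13 ,  0.135,  0.14 ,  0.145]))
deck 7068 ((529.5813598632812, -279.4742431640625), (170.3938751220703, 270.2257385253906), 5.097557544708252) 0.06131172916098131
apron 2565 ((557.4916381835938, -272.50091552734375), (221.658447265625, 260.7280578613281), 5.045626640319824) 0.039418958968765724
0.109 [458 214  18  21 290] [466.70689655 224.21724138] [ 0.5767 -0.3086  0.1169] ((576.9749145507812, -309.2427673339844), (36.28690719604492, 29.16291618347168), 7.760902404785156)
0.109 [426 218  18  20 282] [434.37588652 227.71985816] [ 0.5711 -0.2459  0.117 ] ((571.5223388671875, -246.77882385253906), (36.31409454345703, 29.104604721
[... 3717 characters left out ...]
5.86433029174805), 16.900127410888672)
[374 334  24  26 114] [ 0.3332 -0.1627  0.0356] ((337.1451721191406, -156.8768310546875), (36.61907958984375, 50.127044677734375), 55.997718811035156)
[144 362  42  15 422] [0.3019 0.2969 0.0248] ((301.9273376464844, 299.12255859375), (24.11952018737793, 84.28834533691406), 3.409853458404541)
mfarA [ 0.6112 -0.3337  0.06  ]
mfarB [ 0.5465 -0.3397  0.06  ]
mnA [ 0.5096 -0.2049  0.06  ]
mnB [ 0.4449 -0.2098  0.06  ]
sock [0.5453 0.3404 0.043 ]
tab [0.4109 0.2325 0.044 ]
hub [0.5309 0.2756 0.055 ]
pin [0.6269 0.2513 0.08  ]
pin [0.5631 0.1767 0.08  ]
pin [0.4667 0.1985 0.08  ]
pin [0.4346 0.2933 0.08  ]
pin [0.5006 0.3653 0.08  ]
pin [0.5975 0.3426 0.08  ]
```

```bash
cat >> h.py <<'E'
PC=np.array([.5295,-.2797]);PY=np.deg2rad(5.05)
PR=np.array([[np.cos(PY),-np.sin(PY)],[np.sin(PY),np.cos(PY)]])
def to_p(w): return PR.T@(np.asarray(w)[:2]-PC)
def to_w(p): return PC+PR@np.asarray(p)
def go(xyz,yaw,maxmm=48):
    """from present measured pose: tool-frame shift to TCP xyz with tool-y at yaw (rad, mod pi)"""
    o=telemetry.get_obs();Rm=rot(o['eef_rot']);ty=np.arctan2(Rm[1,1],Rm[0,1])
    d=(np.array(xyz)-o['eef_pos']);dy=(yaw-ty+np.pi/2)%np.pi-np.pi/2
    print('pos',o['eef_pos'].round(4),'yaw',round(np.degrees(ty),2),'q6',o['q'][5].round(2),'open',o['opening'].round(3),'F',o['wrist_force'].round(1),'t',o['time_s'])
    print(' shift tool mm',(Rm.T@d*1000).round(1),'dist',round(np.linalg.norm(d)*1000),'turn tool-x',round(-dy,3))
E
python3 - <<'E'
from h import *
for n,p in dict(f1=(.5767,-.3086),f0=(.5711,-.2459),n1=(.489,-.3304),n0=(.4852,-.2815),f1r=(.57697,-.30924),f0r=(.57152,-.24678),n1r=(.48915,-.33124),n0r=(.48519,-.28158),knobn=(.4925,-.3746),mfA=(.6112,-.3337),mfB=(.5465,-.3397),mnA=(.5096,-.2049),mnB=(.4449,-.2098)).items(): print(n,(to_p(p)*1000).round(1))
for x in(-.045,.045):
  for z in (.122,):print(w_at_z('top',(365+209/4.6,170+250/4.2),.126),to_p(w_at_z('top',(365+209/4.6,170+250/4.2),.126)))
for y in(-.05,-.001): print(to_w((-.045,y)))
for y in(-.025,.037): print(to_w((.045,y)))
w=to_w((-.045,-.0525));go((*w,.22),PY)
E
```

```text
f1 [ 44.5 -32.9]
f0 [44.4 30. ]
n1 [-44.8 -46.9]
n0 [-44.3   2.1]
f1r [ 44.7 -33.6]
f0r [44.8 29.1]
n1r [-44.7 -47.8]
n0r [-44.3   2. ]
knobn [-45.2 -91.3]
mfA [ 76.6 -61. ]
mfB [ 11.7 -61.3]
mnA [-13.2  76.3]
mnB [-78.1  77.1]
[ 0.56747963 -0.1981707   0.126     ] [0.04500882 0.07786967]
[ 0.56747963 -0.1981707   0.126     ] [0.04500882 0.07786967]
[ 0.48907593 -0.33346704]
[ 0.4847627  -0.28465725]
[ 0.57652595 -0.30064183]
[ 0.57106839 -0.2388825 ]Traceback (most recent call last):
  File "<stdin>", line 7, in <module>
  File "h.py", line 24, in go
    print('pos',o['eef_pos'].round(4),'yaw',round(np.degrees(ty),2),'q6',o['q'][5].round(2),'open',o['opening'].round(3),'F',o['wrist_force'].round(1),'t',o['time_s'])
                                                                                                   ^^^^^^^^^^^^^^^^^^
AttributeError: 'float' object has no attribute 'round'
```

```bash
sed -i "s/o\['opening'\].round(3)/round(float(o['opening']),3)/; s/o\['q'\]\[5\].round(2)/round(float(o['q'][5]),2)/" h.py
python3 - <<'E'
from h import *
w=to_w((-.0447,-.0475));go((*w,.20),PY)
E
```

```text
pos [ 0.1856 -0.5438  0.2556] yaw -71.16 q6 -0.21 open 0.999 F [ 0.   0.7 -0.9] t 0.15
 shift tool mm [  55.8 -103.4 -356. ] dist 375 turn tool-x -1.33
```

Call:
servo_tool(targets=[0,-10,-36,0,0,-10,-36,0,0,-10,-36,0,0,-10,-36,0,0,-10,-36,0], fingers=56)

```text
time_s: 0.65
eef_pos: [0.3409, -0.4376, 0.256]
eef_rot: [-0.115, -0.698, -0.116, 0.698]
wrist_force: [0.2, -0.2, -0.1]
opening: 0.652
```

Call:
servo_tool(targets=[0,-10,-36,0,0,-10,-36,0,0,-10,-36,0,0,-10,-36,0,0,-10,-36,0])

```text
time_s: 1.15
eef_pos: [0.4952, -0.3321, 0.256]
eef_rot: [-0.116, -0.697, -0.116, 0.698]
wrist_force: [0.8, -1.0, -0.5]
opening: 0.658
```

Call:
servo_tool(targets=[0,0,0,-0.133,0,0,0,-0.133,0,0,0,-0.133,0,0,0,-0.133,0,0,0,-0.133])

```text
time_s: 1.65
eef_pos: [0.494, -0.3331, 0.2558]
eef_rot: [-0.339, -0.621, -0.339, 0.621]
wrist_force: [0.1, -0.6, -0.2]
opening: 0.657
```

Call:
servo_tool(targets=[5,0,0,-0.133,5,0,0,-0.133,5,0,0,-0.133,5,0,0,-0.133,5,0,0,-0.133])

```text
time_s: 2.15
eef_pos: [0.4939, -0.3331, 0.2306]
eef_rot: [0.523, 0.476, 0.523, -0.476]
wrist_force: [0.6, 0.1, 0.1]
opening: 0.654
```

Run:
```python
from h import *
w=to_w((-.0447,-.0475));go((*w,.108),PY)
im,d=cams.camera('wrist');cv2.imwrite('pics/w1.png',im)
```

```text
pos [ 0.4939 -0.3331  0.2306] yaw 5.36 q6 -0.89 open 0.654 F [0.6 0.1 0.1] t 2.15
 shift tool mm [122.6  -4.5  -2.5] dist 123 turn tool-x 0.005
```

View pics/w1.png

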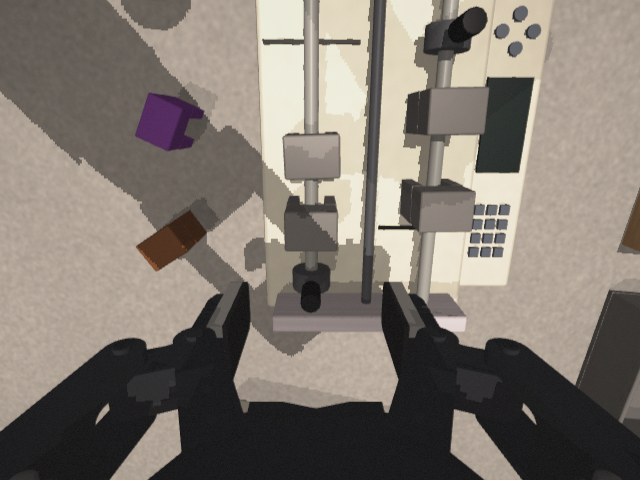

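Grey spacers are at (433,229), (466,224), (453,272) and (480,269) in the top picture, all astride the pump's bars; the enlarged crop showed them. The look-alikes are purple at (444,332) and brown at (495,331), both loose on the table, so I leave them. I start with the grey spacer nearest the negative-y end of the near bar.

Call:
servo_tool(targets=[25,-1,-0.5,0.005,25,-1,-0.5,0,25,-1,-0.5,0,25,-1,-0.5,0,22,-0.5,-0.5,0])

```text
time_s: 2.7
eef_pos: [0.489, -0.3308, 0.1079]
eef_rot: [0.519, 0.48, 0.52, -0.48]
wrist_force: [0.1, -0.1, 0.1]
opening: 0.655
```

Call:
servo_tool(targets=[0,0,0,0,0,0,0,0,0,0,0,0,0,0,0,0,0,0,0,0], fingers=20)

```text
time_s: 3.2
eef_pos: [0.4899, -0.3317, 0.1105]
eef_rot: [0.521, 0.479, 0.52, -0.479]
wrist_force: [-0.3, -0.3, 0.1]
opening: 0.409
```

Call:
servo_tool(targets=[0,0,0,0,0,0,0,0,-10,0,0,0,-20,0,0,0,-20,0,0,0])

```text
time_s: 3.7
eef_pos: [0.4892, -0.3311, 0.1602]
eef_rot: [0.52, 0.479, 0.521, -0.479]
wrist_force: [0.3, -0.1, -0.4]
opening: 0.413
```

Run:
```python
from h import *
im,d=cams.camera('wrist');cv2.imwrite('pics/w2.png',im)
im,d=cams.camera('top');cv2.imwrite('pics/t2.png',im)
go((.42,-.03,.22),PY)
```

```text
pos [ 0.491  -0.3328  0.1631] yaw 4.76 q6 -0.88 open 0.413 F [ 0.1 -0.4 -0.4] t 3.8
 shift tool mm [ -58.6  -45.5 -307.4] dist 316 turn tool-x -0.005
```

View pics/w2.png

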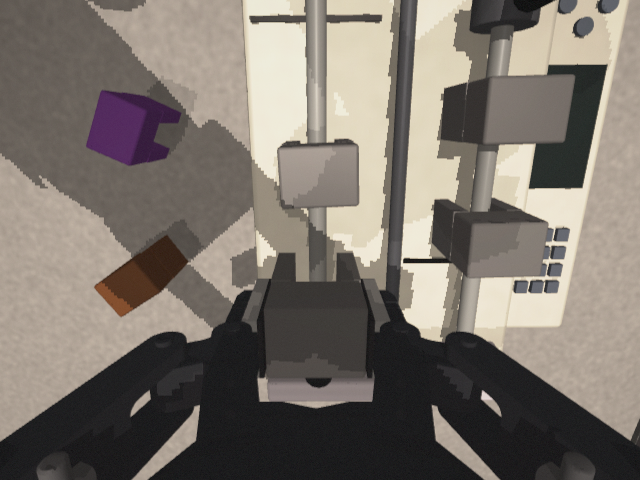

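View pics/t2.png

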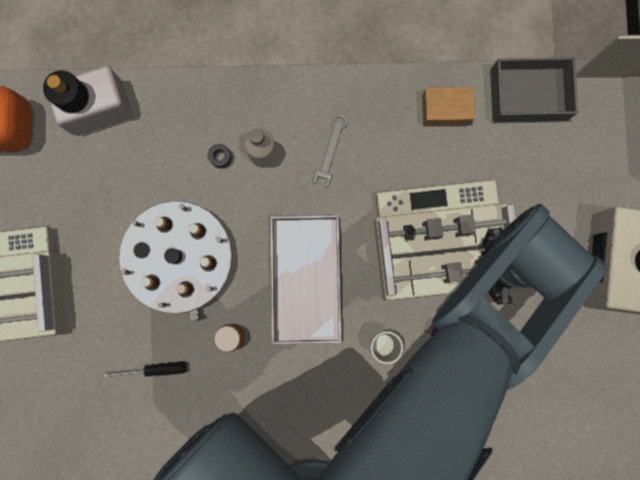

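Call:
servo_tool(targets=[-40,0,0,0,0,-6,-45,0,0,-6,-45,0,0,-6,-45,0,0,-7,-45,0])

```text
time_s: 4.3
eef_pos: [0.4487, -0.1522, 0.1987]
eef_rot: [0.52, 0.479, 0.52, -0.479]
wrist_force: [0.9, 0.2, 1.2]
opening: 0.413
```

Call:
servo_tool(targets=[0,-7,-45,0,0,-7,-45,0,20,-5,-37,0,35,0,0,0,35,0,0,0])

```text
time_s: 4.8
eef_pos: [0.4202, -0.0277, 0.1087]
eef_rot: [0.522, 0.478, 0.52, -0.478]
wrist_force: [0.6, 0.3, -0.9]
opening: 0.413
```

Run:
```python
from h import *
im,d=cams.camera('wrist');cv2.imwrite('pics/w3.png',im)
go((.42,-.028,.056),PY)
```

```text
pos [ 0.4162 -0.0269  0.1032] yaw 4.83 q6 -0.44 open 0.408 F [-4.9 -0.2 -3.9] t 4.85
 shift tool mm [47.1  4.   1.5] dist 47 turn tool-x -0.004
```

View pics/w3.png

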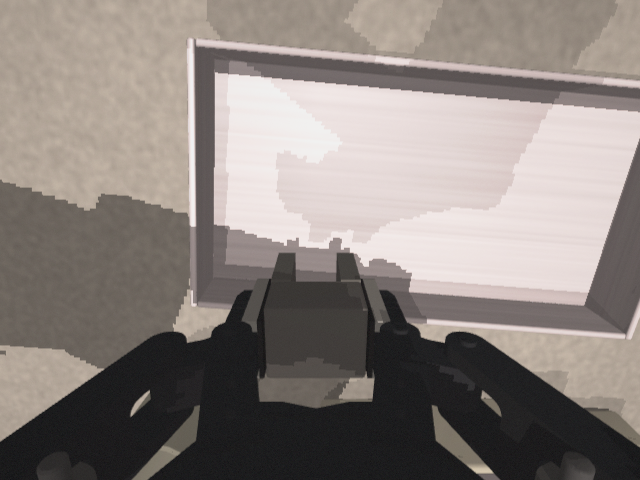

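```bash
cat >> h.py <<'E'
def wr_at_z(px,z,o=None):
    o=o or telemetry.get_obs()
    p=cams.camera_params('wrist');K=np.array(p['intrinsics']);M=np.array(p['mount'])
    Rw=rot(o['eef_rot']);r=Rw@(M[:3,:3]@(np.linalg.inv(K)@[px[0],px[1],1.]));c=Rw@M[:3,3]+o['eef_pos']
    return c+r*(z-c[2])/r[2]
E
python3 - <<'E'
from h import *
for p in [(193,303),(630,337),(190,40)]: print(wr_at_z(p,.04).round(3))
print(telemetry.get_obs()['wrist_force'])
E
```

```text
[ 0.35  -0.054  0.04 ]
[ 0.596 -0.054  0.04 ]
[0.35  0.078 0.04 ]
[-4.90621559 -0.22468264 -3.93548841]
```

Call:
servo_tool(targets=[12,0,-1,0,15,1,-1,0,12,1,-1,0,5,0,0,0,0,0,0,0])

```text
time_s: 5.35
eef_pos: [0.4214, -0.0257, 0.0649]
eef_rot: [0.52, 0.479, 0.521, -0.479]
wrist_force: [0.2, 0.2, -0.3]
opening: 0.41
```

Run:
```python
from h import *
go((.42,-.025,.055),PY)
```

```text
pos [ 0.4214 -0.0257  0.0649] yaw 4.75 q6 -0.43 open 0.41 F [ 0.2  0.2 -0.3] t 5.35
 shift tool mm [ 9.9 -1.3 -0.8] dist 10 turn tool-x -0.005
```

Call:
servo_tool(targets=[4,0,0,0,4,0,0,0,1,0,0,0,0,0,0,0,0,0,0,0])

```text
time_s: 5.85
eef_pos: [0.422, -0.0258, 0.0564]
eef_rot: [0.52, 0.479, 0.52, -0.479]
wrist_force: [0.1, -0.1, -0.9]
opening: 0.413
```

Call:
servo_tool(targets=[0,0,0,0,0,0,0,0,0,0,0,0,0,0,0,0,-20,0,0,0], fingers=56)

```text
time_s: 6.35
eef_pos: [0.4199, -0.0251, 0.0747]
eef_rot: [0.519, 0.478, 0.522, -0.48]
wrist_force: [0.1, 0.4, 0.2]
opening: 0.654
```

Run:
```python
from h import *
w=to_w((-.0445,.002));go((*w,.20),PY)
```

```text
pos [ 0.4199 -0.0251  0.0747] yaw 4.75 q6 -0.43 open 0.654 F [0.1 0.4 0.2] t 6.35
 shift tool mm [-126.    43.   260.7] dist 293 turn tool-x -0.005
```

Call:
servo_tool(targets=[-42,0,0,0,-42,0,0,0,-42,0,0,0,0,7,43,0,0,7,43,0])

```text
time_s: 6.85
eef_pos: [0.4443, -0.111, 0.2047]
eef_rot: [0.523, 0.479, 0.519, -0.478]
wrist_force: [1.6, 0.4, 0.0]
opening: 0.655
```

Call:
servo_tool(targets=[0,7,43,0,0,7,44,0,0,7,44,0,0,8,44,0,0,0,0,0])

```text
time_s: 7.35
eef_pos: [0.4869, -0.2874, 0.2021]
eef_rot: [0.52, 0.48, 0.519, -0.48]
wrist_force: [0.2, 0.5, 0.6]
opening: 0.658
```

Run:
```python
from h import *
im,d=cams.camera('wrist');cv2.imwrite('pics/w4.png',im)
w=to_w((-.0445,.002));go((*w,.108),PY)
```

```text
pos [ 0.4863 -0.2846  0.2018] yaw 4.57 q6 -0.82 open 0.652 F [0.2 0.7 0.2] t 7.4
 shift tool mm [93.8 -1.  -3. ] dist 94 turn tool-x -0.008
```

View pics/w4.png

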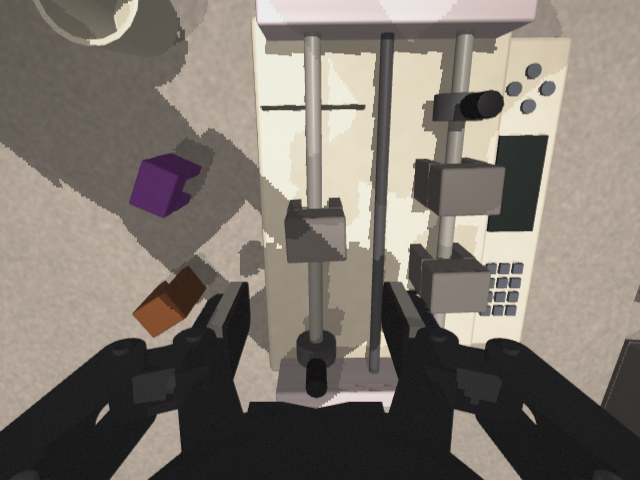

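Call:
servo_tool(targets=[20,0,-0.5,-0.005,25,0,-0.5,0,25,-1,-0.5,0,24,0,0,0,0,0,0,0])

```text
time_s: 7.9
eef_pos: [0.4829, -0.2776, 0.1049]
eef_rot: [0.519, 0.477, 0.524, -0.477]
wrist_force: [0.0, 0.6, -0.4]
opening: 0.654
```

Call:
servo_tool(targets=[0,0,0,0,0,0,0,0,0,0,0,0,0,0,0,0,0,0,0,0], fingers=20)

```text
time_s: 8.4
eef_pos: [0.4859, -0.2813, 0.1096]
eef_rot: [0.522, 0.478, 0.521, -0.477]
wrist_force: [-0.3, 1.2, 5.6]
opening: 0.413
```

Call:
servo_tool(targets=[0,0,0,0,-10,0,0,0,-20,0,0,0,-30,0,0,0,-30,0,0,0])

```text
time_s: 8.9
eef_pos: [0.4848, -0.2806, 0.1992]
eef_rot: [0.521, 0.478, 0.522, -0.478]
wrist_force: [0.9, -0.9, -0.8]
opening: 0.411
```

```bash
cat >> h.py <<'E'
def tray():
    im,d=cams.camera('top');P=cloud('top',d)
    hsv=cv2.cvtColor(im,cv2.COLOR_BGR2HSV)
    m=((P[...,2]>.02)&(P[...,2]<.05)&(P[...,0]>.2)&(P[...,0]<.75)&(abs(P[...,1])<.14)).astype(np.uint8)
    n,l,st,c=cv2.connectedComponentsWithStats(m)
    for i in range(1,n):
        if st[i,4]>100: print('tray?',st[i],cv2.minAreaRect((P[l==i][:,:2]*1000).astype(np.float32)))
    return im,P
E
python3 - <<'E'
from h import *
im,P=tray()
go((.54,-.025,.2),PY)
E
```

```text
tray? [271 216  70 128 991] ((480.12139892578125, 6.958168029785156), (140.29229736328125, 260.8573913574219), 89.98588562011719)
pos [ 0.4872 -0.2826  0.2053] yaw 5.05 q6 -0.82 open 0.415 F [ 3.4 -1.6  3.3] t 8.95
 shift tool mm [   4.2   75.2 -252. ] dist 263 turn tool-x -0.0
```

Call:
servo_tool(targets=[0,12,-42,0,0,12,-42,0,0,13,-42,0,0,13,-42,0,0,13,-42,0])

```text
time_s: 9.45
eef_pos: [0.5296, -0.0646, 0.1988]
eef_rot: [0.522, 0.478, 0.521, -0.478]
wrist_force: [0.5, -0.7, -0.5]
opening: 0.414
```

Call:
servo_tool(targets=[0,12,-42,0,30,0,0,0,40,0,0,0,40,0,0,0,20,0,0,0])

```text
time_s: 9.95
eef_pos: [0.5356, -0.0225, 0.0652]
eef_rot: [0.52, 0.477, 0.523, -0.478]
wrist_force: [-0.3, 0.9, -0.6]
opening: 0.414
```

Call:
servo_tool(targets=[5,0,0,0,0,0,0,0,0,0,0,0,0,0,0,0,0,0,0,0])

```text
time_s: 10.45
eef_pos: [0.5388, -0.0235, 0.0647]
eef_rot: [0.522, 0.478, 0.521, -0.477]
wrist_force: [-0.8, -0.2, -0.5]
opening: 0.414
```

Run:
```python
from h import *
go((.54,-.025,.055),PY)
```

```text
pos [ 0.5388 -0.0235  0.0647] yaw 5.04 q6 -0.35 open 0.414 F [-0.8 -0.2 -0.5] t 10.45
 shift tool mm [9.7 1.1 1.6] dist 10 turn tool-x -0.0
```

Call:
servo_tool(targets=[4,0,0,0,4,0,0,0,1,0,0,0,0,0,0,0,0,0,0,0])

```text
time_s: 10.95
eef_pos: [0.5377, -0.0233, 0.0542]
eef_rot: [0.521, 0.477, 0.522, -0.478]
wrist_force: [-0.2, -0.2, -1.4]
opening: 0.409
```

Call:
servo_tool(targets=[0,0,0,0,0,0,0,0,0,0,0,0,0,0,0,0,-20,0,0,0], fingers=56)

```text
time_s: 11.45
eef_pos: [0.5357, -0.0228, 0.0722]
eef_rot: [0.52, 0.477, 0.523, -0.478]
wrist_force: [0.4, 0.2, -0.7]
opening: 0.654
```

Run:
```python
from h import *
w=to_w((.0446,-.0332));go((*w,.20),PY)
```

```text
pos [ 0.5357 -0.0228  0.0722] yaw 5.04 q6 -0.35 open 0.654 F [ 0.4  0.2 -0.7] t 11.45
 shift tool mm [-128.4   15.3  288.4] dist 316 turn tool-x -0.0
```

Call:
servo_tool(targets=[-42,0,0,0,-43,0,0,0,-43,0,0,0,0,2,41,0,0,2,41,0])

```text
time_s: 11.95
eef_pos: [0.5503, -0.105, 0.2049]
eef_rot: [0.524, 0.477, 0.521, -0.476]
wrist_force: [0.4, -0.6, -0.6]
opening: 0.655
```

Call:
servo_tool(targets=[0,2,41,0,0,2,41,0,0,2,41,0,0,2,41,0,0,3,42,0])

```text
time_s: 12.45
eef_pos: [0.578, -0.3104, 0.2023]
eef_rot: [0.521, 0.478, 0.522, -0.477]
wrist_force: [0.0, 0.5, 0.9]
opening: 0.654
```

Run:
```python
from h import *
im,d=cams.camera('wrist');cv2.imwrite('pics/w5.png',im)
w=to_w((.0446,-.0332));go((*w,.108),PY)
```

```text
pos [ 0.578  -0.3173  0.2024] yaw 4.81 q6 -0.76 open 0.656 F [-3.4 -3.9 -0.1] t 12.5
 shift tool mm [94.3 -0.5 -8.9] dist 95 turn tool-x -0.004
```

View pics/w5.png

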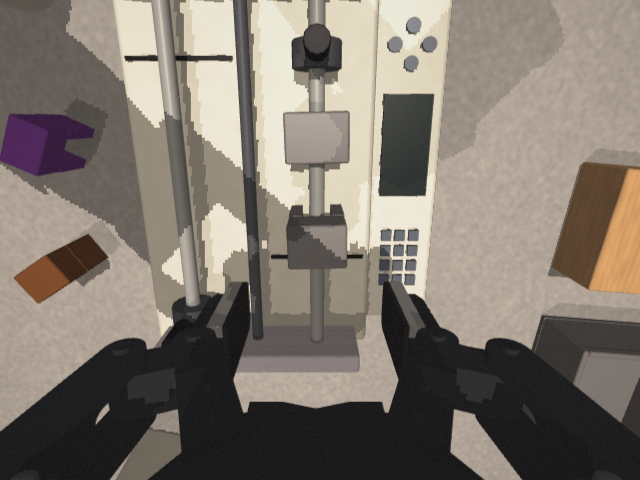

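Call:
servo_tool(targets=[20,0,0,0,20,0,0,0,10,0,0,0,0,0,0,0,0,0,0,0])

```text
time_s: 13.0
eef_pos: [0.5783, -0.3087, 0.1528]
eef_rot: [0.522, 0.477, 0.521, -0.477]
wrist_force: [-0.3, -0.5, -0.1]
opening: 0.657
```

Run:
```python
from h import *
w=to_w((.0446,-.0332));go((*w,.108),PY)
```

```text
pos [ 0.5783 -0.3087  0.1528] yaw 5.06 q6 -0.76 open 0.657 F [-0.3 -0.5 -0.1] t 13.0
 shift tool mm [44.8 -1.5 -0. ] dist 45 turn tool-x 0.0
```

Settled and aligned. Finishing the descent and gripping.

Call:
servo_tool(targets=[15,-1,0,0,15,0,0,0,14,0,0,0,0,0,0,0,0,0,0,0])

```text
time_s: 13.5
eef_pos: [0.5766, -0.3086, 0.1073]
eef_rot: [0.521, 0.477, 0.522, -0.478]
wrist_force: [0.1, -1.1, -0.2]
opening: 0.66
```

Call:
servo_tool(targets=[0,0,0,0,0,0,0,0,0,0,0,0,0,0,0,0,0,0,0,0], fingers=20)

```text
time_s: 14.0
eef_pos: [0.5776, -0.3093, 0.1092]
eef_rot: [0.522, 0.478, 0.521, -0.477]
wrist_force: [0.5, -0.5, 4.2]
opening: 0.413
```

Call:
servo_tool(targets=[0,0,0,0,-10,0,0,0,-20,0,0,0,-30,0,0,0,-32,0,0,0])

```text
time_s: 14.5
eef_pos: [0.5762, -0.3083, 0.2002]
eef_rot: [0.52, 0.477, 0.523, -0.478]
wrist_force: [0.2, -0.7, -0.7]
opening: 0.415
```

Run:
```python
from h import *
im,P=tray()
go((.42,.042,.2),PY)
```

```text
tray? [271 216  70 128 988] ((480.0697326660156, 6.998481750488281), (260.39764404296875, 140.26344299316406), 0.010972032323479652)
pos [ 0.5789 -0.3102  0.2076] yaw 5.05 q6 -0.76 open 0.412 F [ 3.1 -2.2  5.1] t 14.55
 shift tool mm [   5.2 -127.3 -364.9] dist 386 turn tool-x 0.0
```

Call:
servo_tool(targets=[0,-15,-45,0,0,-16,-45,0,0,-15,-45,0,0,-16,-45,0,0,-16,-45,0])

```text
time_s: 15.05
eef_pos: [0.4782, -0.0899, 0.2001]
eef_rot: [0.521, 0.478, 0.522, -0.478]
wrist_force: [0.4, 0.8, 0.3]
opening: 0.412
```

Call:
servo_tool(targets=[0,-16,-46,0,0,-16,-46,0,0,-16,-46,0,40,0,0,0,40,0,0,0])

```text
time_s: 15.55
eef_pos: [0.4203, 0.043, 0.1211]
eef_rot: [0.524, 0.478, 0.521, -0.476]
wrist_force: [1.1, -0.3, -1.1]
opening: 0.41
```

Call:
servo_tool(targets=[30,0,0,0,20,0,0,0,5,0,0,0,0,0,0,0,0,0,0,0])

```text
time_s: 16.05
eef_pos: [0.4205, 0.0414, 0.0663]
eef_rot: [0.522, 0.478, 0.521, -0.477]
wrist_force: [0.4, 0.4, -0.4]
opening: 0.414
```

Run:
```python
from h import *
go((.42,.042,.055),PY)
```

```text
pos [0.4205 0.0414 0.0663] yaw 5.04 q6 -0.27 open 0.414 F [ 0.4  0.4 -0.4] t 16.05
 shift tool mm [11.3 -0.4 -0.6] dist 11 turn tool-x -0.0
```

Call:
servo_tool(targets=[5,0,0,0,4,0,0,0,2,0,0,0,0,0,0,0,0,0,0,0])

```text
time_s: 16.55
eef_pos: [0.4196, 0.0416, 0.0543]
eef_rot: [0.521, 0.478, 0.522, -0.478]
wrist_force: [-0.5, 0.5, -0.0]
opening: 0.418
```

Call:
servo_tool(targets=[0,0,0,0,0,0,0,0,0,0,0,0,0,0,0,0,-20,0,0,0], fingers=56)

```text
time_s: 17.05
eef_pos: [0.4176, 0.0419, 0.0727]
eef_rot: [0.52, 0.477, 0.523, -0.478]
wrist_force: [-0.3, -1.1, 0.3]
opening: 0.657
```

Run:
```python
from h import *
w=to_w((.0446,.0295));go((*w,.20),PY)
```

```text
pos [0.4176 0.0419 0.0727] yaw 5.03 q6 -0.27 open 0.657 F [-0.3 -1.1  0.3] t 17.05
 shift tool mm [-128.3  127.2  300.5] dist 351 turn tool-x -0.0
```

Call:
servo_tool(targets=[-42,0,0,0,-43,0,0,0,-43,0,0,0,0,18,43,0,0,18,43,0])

```text
time_s: 17.55
eef_pos: [0.4647, -0.0415, 0.2049]
eef_rot: [0.524, 0.478, 0.52, -0.476]
wrist_force: [0.3, 0.8, 0.1]
opening: 0.652
```

Call:
servo_tool(targets=[0,18,43,0,0,18,43,0,0,18,43,0,0,18,43,0,0,17,42,0])

```text
time_s: 18.05
eef_pos: [0.5711, -0.2481, 0.202]
eef_rot: [0.521, 0.478, 0.522, -0.478]
wrist_force: [0.6, 0.5, -0.1]
opening: 0.657
```

Call:
servo_tool(targets=[20,0,0,0,20,0,0,0,10,0,0,0,0,0,0,0,0,0,0,0])

```text
time_s: 18.55
eef_pos: [0.5707, -0.2461, 0.1528]
eef_rot: [0.522, 0.477, 0.522, -0.477]
wrist_force: [0.2, -0.3, 0.5]
opening: 0.654
```

Run:
```python
from h import *
w=to_w((.0446,.0295));go((*w,.108),PY)
im,d=cams.camera('wrist');cv2.imwrite('pics/w6.png',im)
```

```text
pos [ 0.5707 -0.2461  0.1528] yaw 5.07 q6 -0.69 open 0.654 F [ 0.2 -0.3  0.5] t 18.55
 shift tool mm [44.8  0.6  0.4] dist 45 turn tool-x 0.0
```

View pics/w6.png

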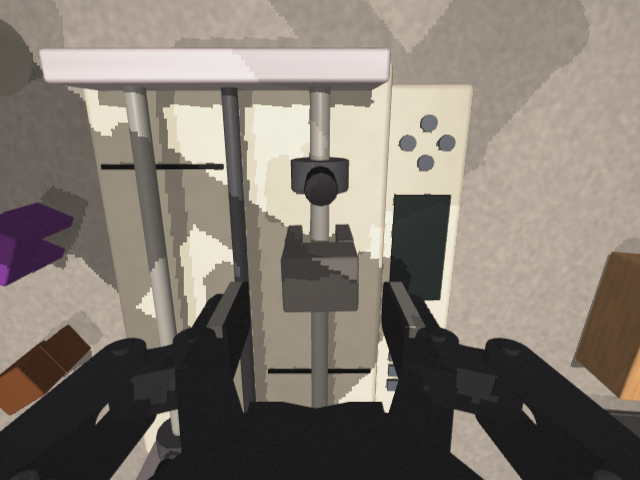

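Call:
servo_tool(targets=[15,1,0,0,15,0,0,0,14,0,0,0,0,0,0,0,0,0,0,0])

```text
time_s: 19.1
eef_pos: [0.571, -0.2459, 0.1073]
eef_rot: [0.521, 0.477, 0.522, -0.478]
wrist_force: [0.2, -0.1, 1.1]
opening: 0.657
```

Call:
servo_tool(targets=[0,0,0,0,0,0,0,0,0,0,0,0,0,0,0,0,0,0,0,0], fingers=20)

```text
time_s: 19.6
eef_pos: [0.572, -0.2465, 0.1091]
eef_rot: [0.522, 0.478, 0.521, -0.477]
wrist_force: [0.4, 0.3, 4.2]
opening: 0.417
```

Call:
servo_tool(targets=[0,0,0,0,-10,0,0,0,-20,0,0,0,-30,0,0,0,-32,0,0,0])

```text
time_s: 20.1
eef_pos: [0.5705, -0.2455, 0.2003]
eef_rot: [0.52, 0.477, 0.523, -0.478]
wrist_force: [-0.2, -0.2, -0.9]
opening: 0.415
```

Run:
```python
from h import *
go((.54,.042,.2),PY)
im,P=tray()
```

```text
pos [ 0.5705 -0.2455  0.2003] yaw 5.04 q6 -0.69 open 0.415 F [-0.2 -0.2 -0.9] t 20.1
 shift tool mm [   0.9   -5.1 -289.1] dist 289 turn tool-x -0.0
tray? [271 216  70 128 992] ((479.9942626953125, 7.076396942138672), (140.33203125, 260.57373046875), 89.96632385253906)
```

Call:
servo_tool(targets=[0,-1,-41,0,0,-1,-41,0,0,0,-41,0,0,-1,-41,0,0,-1,-41,0])

```text
time_s: 20.65
eef_pos: [0.5487, -0.0406, 0.2002]
eef_rot: [0.521, 0.478, 0.522, -0.478]
wrist_force: [0.3, -0.0, -0.8]
opening: 0.414
```

Call:
servo_tool(targets=[0,-1,-42,0,0,0,-42,0,0,0,0,0,40,0,0,0,40,0,0,0])

```text
time_s: 21.15
eef_pos: [0.5424, 0.0412, 0.1209]
eef_rot: [0.523, 0.478, 0.521, -0.476]
wrist_force: [0.6, 0.9, -1.1]
opening: 0.409
```

Call:
servo_tool(targets=[30,0,0,0,20,0,0,0,5,0,0,0,0,0,0,0,0,0,0,0])

```text
time_s: 21.65
eef_pos: [0.5421, 0.0409, 0.0665]
eef_rot: [0.522, 0.478, 0.521, -0.477]
wrist_force: [-0.2, 0.4, -1.2]
opening: 0.413
```

Run:
```python
from h import *
go((.54,.042,.055),PY)
```

```text
pos [0.5421 0.0409 0.0665] yaw 5.03 q6 -0.23 open 0.413 F [-0.2  0.4 -1.2] t 21.65
 shift tool mm [11.5 -2.  -1.3] dist 12 turn tool-x -0.0
```

Call:
servo_tool(targets=[5,0,0,0,4,0,0,0,2,0,0,0,0,0,0,0,0,0,0,0])

```text
time_s: 22.15
eef_pos: [0.5411, 0.0413, 0.0543]
eef_rot: [0.522, 0.477, 0.522, -0.477]
wrist_force: [-0.9, 0.4, -0.7]
opening: 0.415
```

Call:
servo_tool(targets=[0,0,0,0,0,0,0,0,0,0,0,0,-10,0,0,0,-30,0,0,0], fingers=56)

```text
time_s: 22.65
eef_pos: [0.5388, 0.0415, 0.0926]
eef_rot: [0.52, 0.476, 0.523, -0.479]
wrist_force: [0.7, 0.5, -0.4]
opening: 0.653
```

Call:
servo_tool(targets=[-40,0,0,0,-40,0,0,0,-40,2,40,0,0,2,45,0,0,2,45,0], fingers=40)

```text
time_s: 23.15
eef_pos: [0.5591, -0.0843, 0.2128]
eef_rot: [0.524, 0.478, 0.52, -0.476]
wrist_force: [0.5, 0.0, -0.4]
opening: 0.474
```

Call:
servo_tool(targets=[0,0,45,0,0,0,45,0,0,0,45,0,0,0,0,0,0,0,0,0])

```text
time_s: 23.65
eef_pos: [0.5695, -0.2184, 0.21]
eef_rot: [0.521, 0.478, 0.521, -0.478]
wrist_force: [0.0, 0.6, 0.4]
opening: 0.466
```

Run:
```python
from h import *
im,P=tray(); cv2.imwrite('pics/t7.png',im)
w=to_w((-.045,-.0913));go((*w,.20),PY-np.pi/2)
```

```text
tray? [271 216  70 128 978] ((479.9231262207031, 6.9950714111328125), (140.25613403320312, 260.4161682128906), 89.94276428222656)
pos [ 0.5695 -0.2172  0.2098] yaw 5.0 q6 -0.65 open 0.469 F [0.8 0.1 0.6] t 23.7
 shift tool mm [  9.8 -90.2 150.1] dist 175 turn tool-x 1.57
```

View pics/t7.png

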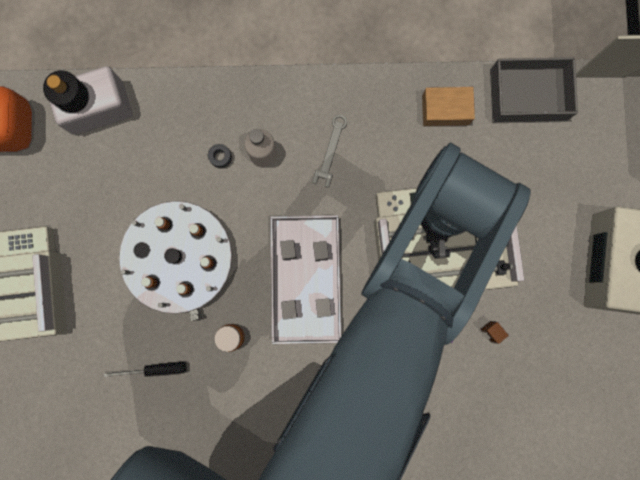

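Call:
servo_tool(targets=[0,-22,37,0,0,-22,37,0,0,-23,38,0,0,-23,38,0,0,0,0,0.14], fingers=34)

```text
time_s: 24.2
eef_pos: [0.4915, -0.3778, 0.2101]
eef_rot: [-0.486, -0.513, -0.486, 0.514]
wrist_force: [0.4, 0.4, 0.4]
opening: 0.396
```

Call:
servo_tool(targets=[0,0,0,0.143,0,0,0,0.143,0,0,0,0.143,0,0,0,0.143,0,0,0,0.143])

```text
time_s: 24.7
eef_pos: [0.494, -0.3727, 0.2099]
eef_rot: [0.275, 0.651, 0.276, -0.651]
wrist_force: [-0.5, 0.5, 0.3]
opening: 0.395
```

Call:
servo_tool(targets=[0,0,0,0.143,0,0,0,0.143,0,0,0,0.143,0,0,0,0.143,0,0,0,0.143])

```text
time_s: 25.2
eef_pos: [0.4941, -0.3727, 0.21]
eef_rot: [0.03, 0.706, 0.03, -0.706]
wrist_force: [0.2, -0.2, 0.2]
opening: 0.394
```

Run:
```python
from h import *
im,d=cams.camera('wrist');cv2.imwrite('pics/w8.png',im)
w=to_w((-.045,-.0913));go((*w,.131),PY-np.pi/2)
```

```text
pos [ 0.494  -0.3728  0.2099] yaw -85.51 q6 0.65 open 0.4 F [-0.3  0.4 -0.6] t 25.25
 shift tool mm [78.9  1.8  1.4] dist 79 turn tool-x -0.01
```

View pics/w8.png

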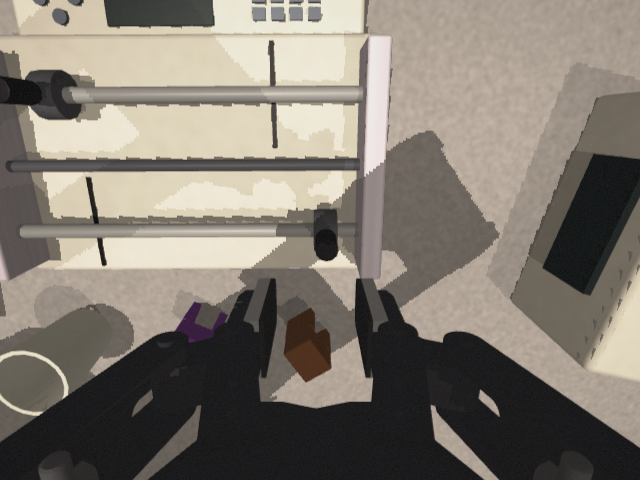

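Run:
```python
from h import *
k=wr_at_z((325,245),.126); print('knob',k,to_p(k))
for a in [(89,178),(103,264),(271,42),(275,146)]: print((to_p(wr_at_z(a,.06))*1000).round(1))
```

```text
knob [ 0.49742717 -0.37671759  0.126     ] [-0.04048831 -0.09381778]
[-9.  78.5]
[-77.1  80.4]
[ 80. -60.]
[ 12.4 -59.7]
```

Call:
servo_tool(targets=[20,3,1,-0.01,20,0,0,0,20,0,0,0,14,0,0,0,5,0,0,0])

```text
time_s: 25.75
eef_pos: [0.4923, -0.3762, 0.129]
eef_rot: [-0.035, -0.706, -0.037, 0.707]
wrist_force: [0.4, 0.8, -0.4]
opening: 0.399
```

Call:
servo_tool(targets=[0,0,0,0,0,0,0,0,0,0,0,0,0,0,0,0,0,0,0,0], fingers=6)

```text
time_s: 26.25
eef_pos: [0.4928, -0.378, 0.1312]
eef_rot: [0.035, 0.706, 0.035, -0.706]
wrist_force: [0.3, 1.4, -0.4]
opening: 0.136
```

Call:
servo_tool(targets=[0,0,0,0,0,0,0,0,0,0,0,0,0,0,0,0,0,0,0,0])

```text
time_s: 26.75
eef_pos: [0.4929, -0.3782, 0.1312]
eef_rot: [0.035, 0.707, 0.035, -0.706]
wrist_force: [-0.1, 1.3, 2.6]
opening: 0.137
```

Run:
```python
from h import *
o=telemetry.get_obs();print(to_p(o['eef_pos']))
w=to_w((-.045,.077));go((*w,.131),PY-np.pi/2)
```

```text
[-0.04515332 -0.09485106]
pos [ 0.4929 -0.3782  0.1312] yaw -84.34 q6 0.63 open 0.137 F [-0.1  1.3  2.6] t 26.75
 shift tool mm [   0.  -171.8   -2. ] dist 172 turn tool-x 0.011
```

Call:
servo_tool(targets=[0,-16,-0.2,0,0,-17,-0.2,0,0,-17,-0.2,0,0,-17,-0.2,0,0,-17,-0.2,0])

```text
time_s: 27.25
eef_pos: [0.4852, -0.2935, 0.1311]
eef_rot: [0.035, 0.706, 0.034, -0.706]
wrist_force: [2.7, -3.2, 3.6]
opening: 0.135
```

Call:
servo_tool(targets=[0,-17,-0.2,0,0,-17,-0.2,0,0,-17,-0.2,0,0,-17,-0.2,0,0,-16,-0.2,0])

```text
time_s: 27.75
eef_pos: [0.4777, -0.2093, 0.1311]
eef_rot: [-0.035, -0.706, -0.035, 0.706]
wrist_force: [-1.0, -3.9, 6.2]
opening: 0.141
```

Call:
servo_tool(targets=[0,0,0,0,0,0,0,0,0,0,0,0,0,0,0,0,0,0,0,0])

```text
time_s: 28.25
eef_pos: [0.4776, -0.2087, 0.131]
eef_rot: [-0.034, -0.706, -0.036, 0.706]
wrist_force: [-1.8, 1.2, 10.1]
opening: 0.132
```

Run:
```python
from h import *
o=telemetry.get_obs();print(to_p(o['eef_pos']))
im,d=cams.camera('wrist');cv2.imwrite('pics/w9.png',im)
im,d=cams.camera('top');cv2.imwrite('pics/t9.png',cv2.resize(im[170:310,365:535],None,fx=4.6,fy=4.2,interpolation=cv2.INTER_CUBIC))
w=to_w((-.045,.077));go((*w,.131),PY-np.pi/2)
```

```text
[-0.04540652  0.07527574]
pos [ 0.4776 -0.2087  0.131 ] yaw -84.31 q6 0.83 open 0.135 F [-1.6  2.  10.1] t 28.35
 shift tool mm [ 0.  -1.7 -0.4] dist 2 turn tool-x 0.011
```

View pics/w9.png

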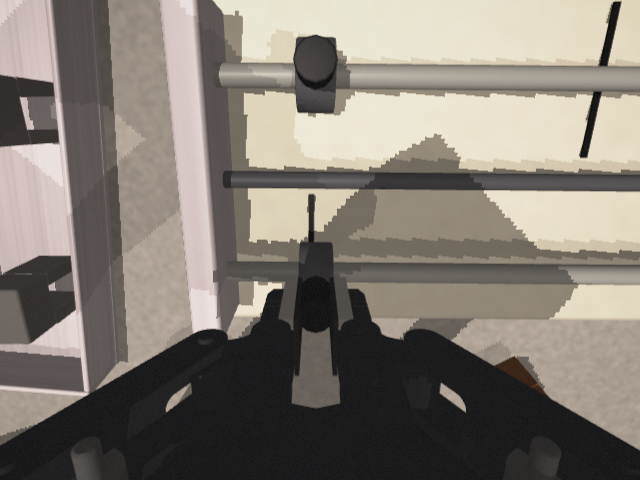

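View pics/t9.png

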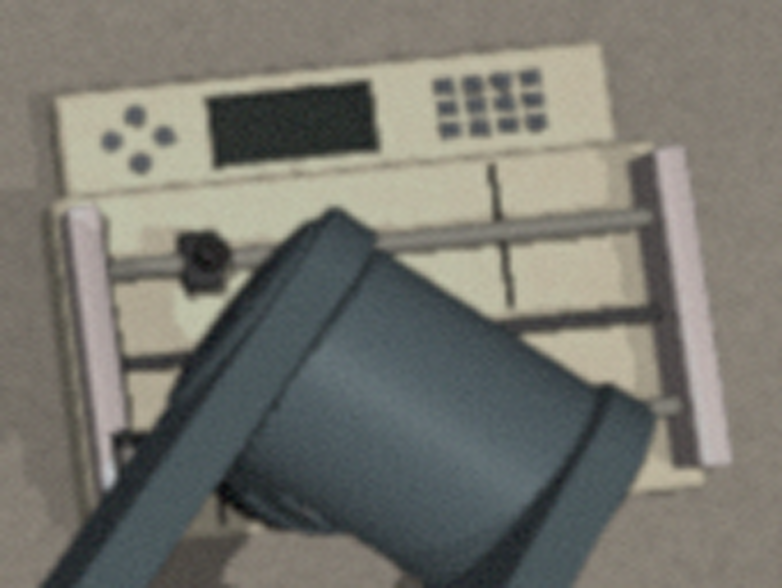

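Run:
```python
from h import *
import cv2
im=cv2.imread('pics/w9.png'); cv2.imwrite('pics/w9c.png',cv2.resize(im[180:420,240:400],None,fx=3.5,fy=2.5,interpolation=cv2.INTER_CUBIC))
o=telemetry.get_obs()
for a in [(312,197),(311,238)]: print((to_p(wr_at_z(a,.06))*1000).round(1), (rot(o['eef_rot']).T@(wr_at_z(a,.06)-o['eef_pos'])*1000).round(1))
```

```text
[-11.1  78.9] [ 71.   -3.1 -34.4]
[-33.9  79.3] [ 71.   -3.8 -11.6]
```

View pics/w9c.png

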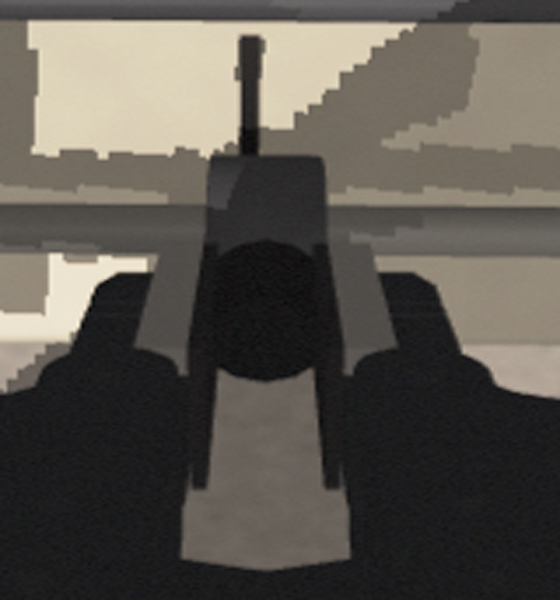

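Call:
servo_tool(targets=[0,-1.5,0,0,0,-1,0,0,0,0,0,0,0,0,0,0,0,0,0,0])

```text
time_s: 28.85
eef_pos: [0.4775, -0.207, 0.1311]
eef_rot: [-0.035, -0.706, -0.035, 0.706]
wrist_force: [-0.6, -1.4, 7.6]
opening: 0.141
```

Call:
servo_tool(targets=[0,0,0,0,0,0,0,0,0,0,0,0,0,0,0,0,-20,0,0,0], fingers=34)

```text
time_s: 29.35
eef_pos: [0.4758, -0.2065, 0.148]
eef_rot: [-0.033, -0.705, -0.036, 0.708]
wrist_force: [0.1, -0.6, -0.9]
opening: 0.395
```

Call:
servo_tool(targets=[-30,0,0,0,-30,0,-20,0,0,30,-35,0,0,40,-20,0,0,40,-10,0])

```text
time_s: 29.85
eef_pos: [0.575, -0.3095, 0.2108]
eef_rot: [0.036, 0.707, 0.036, -0.706]
wrist_force: [0.8, -0.0, -0.3]
opening: 0.397
```

Call:
servo_tool(targets=[0,20,0,0,0,10,0,0,0,0,0,0,0,0,0,0,0,0,0,0])

```text
time_s: 30.35
eef_pos: [0.576, -0.3376, 0.2107]
eef_rot: [-0.035, -0.706, -0.035, 0.706]
wrist_force: [-0.1, 1.1, 0.6]
opening: 0.398
```

Run:
```python
from h import *
im,d=cams.camera('top');cv2.imwrite('pics/t10.png',cv2.resize(im[170:310,365:535],None,fx=4.6,fy=4.2,interpolation=cv2.INTER_CUBIC))
im,d=cams.camera('wrist');cv2.imwrite('pics/w10.png',im)
w=to_w((-.045,.077));go((*w,.131),PY-np.pi/2)
```

```text
pos [ 0.5762 -0.3379  0.2109] yaw -84.27 q6 0.76 open 0.4 F [-0.1  0.   0.7] t 30.45
 shift tool mm [  79.9 -140.1   84.8] dist 182 turn tool-x 0.012
```

View pics/t10.png

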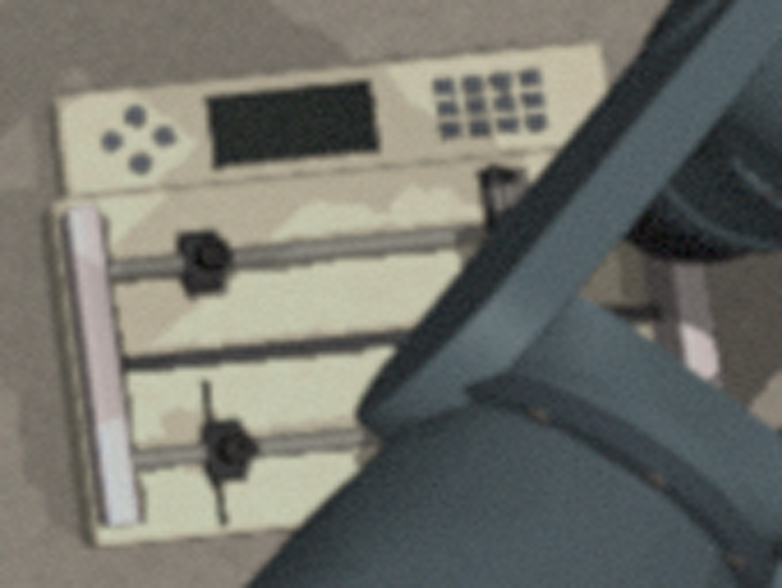

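View pics/w10.png

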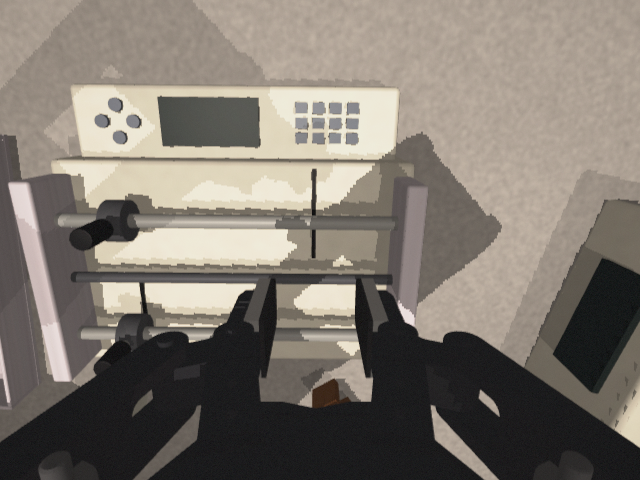

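Run:
```python
from h import *
c1=lambda x,y:(365+x/4.6-.4,170+y/4.2-.4)
k=w_at_z('top',c1(233,447),.126);print('knob',(to_p(k)*1000).round(1))
print('line',(to_p(w_at_z('top',c1(206,390),.06))*1000).round(1),(to_p(w_at_z('top',c1(222,518),.06))*1000).round(1))
print('farknob',(to_p(w_at_z('top',c1(210,253),.126))*1000).round(1))
im=cv2.imread('pics/t10.png');cv2.imwrite('pics/t10c.png',cv2.resize(im[360:540,120:330],None,fx=3.6,fy=3.3,interpolation=cv2.INTER_CUBIC))
```

```text
knob [-44.4  79.5]
line [-14.7  77.2] [-76.3  77.7]
farknob [44.4 78.3]
```

View pics/t10c.png

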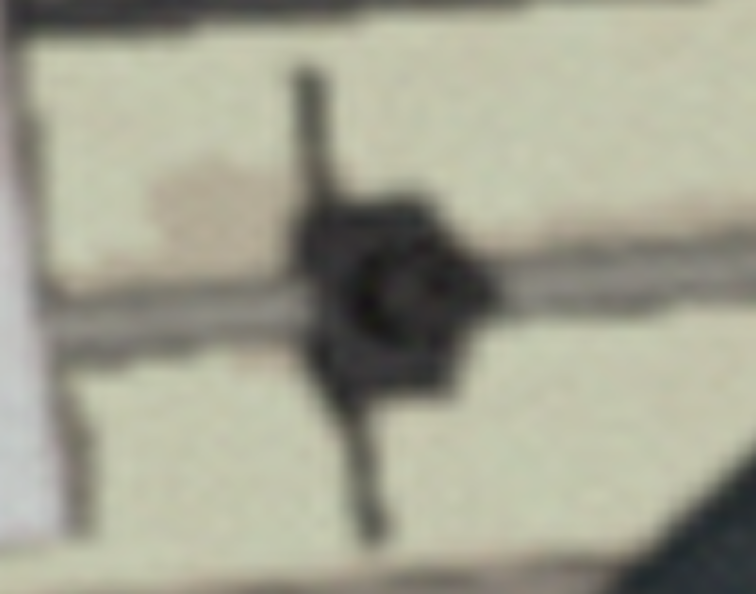

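Run:
```python
from h import *
w=to_w((.045,.0775));go((*w,.2),PY-np.pi/2)
```

```text
pos [ 0.5762 -0.3379  0.2109] yaw -84.27 q6 0.76 open 0.4 F [-0.1  0.   0.7] t 30.45
 shift tool mm [  10.9 -139.5   -5.2] dist 140 turn tool-x 0.012
```

Call:
servo_tool(targets=[0,-35,-1,0.012,0,-35,-1,0,0,-35,-1,0,0,-34,-1,0,0,0,0,0])

```text
time_s: 30.95
eef_pos: [0.5673, -0.1954, 0.2108]
eef_rot: [-0.032, -0.706, -0.033, 0.706]
wrist_force: [-0.0, -0.4, 0.1]
opening: 0.399
```

Call:
servo_tool(targets=[10,0,0,0,0,0,0,0,0,0,0,0,0,0,0,0,0,0,0,0])

```text
time_s: 31.45
eef_pos: [0.5677, -0.201, 0.2006]
eef_rot: [0.03, 0.706, 0.03, -0.706]
wrist_force: [-0.1, 0.7, -0.2]
opening: 0.399
```

Run:
```python
from h import *
w=to_w((.045,.0775));go((*w,.131),PY-np.pi/2)
im,d=cams.camera('wrist');cv2.imwrite('pics/w11.png',im)
```

```text
pos [ 0.5677 -0.201   0.2006] yaw -85.09 q6 0.95 open 0.399 F [-0.1  0.7 -0.2] t 31.45
 shift tool mm [69.6 -2.5 -0.1] dist 70 turn tool-x -0.002
```

View pics/w11.png

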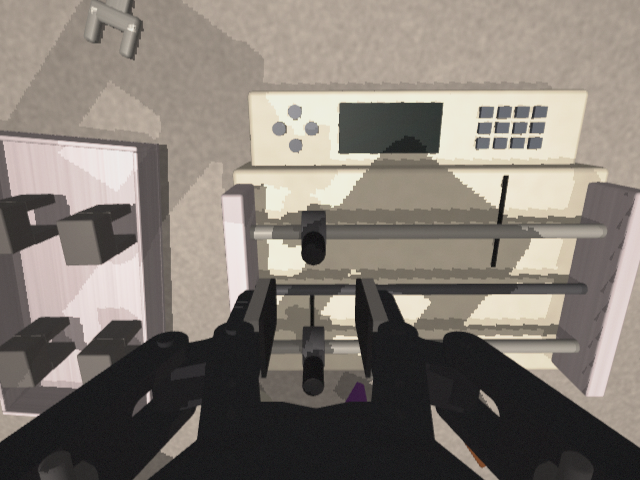

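Call:
servo_tool(targets=[20,-0.5,0,0,20,0,0,0,20,0,0,0,10,0,0,0,0,0,0,0])

```text
time_s: 32.0
eef_pos: [0.5666, -0.1993, 0.129]
eef_rot: [-0.03, -0.706, -0.031, 0.707]
wrist_force: [0.9, 1.0, -0.3]
opening: 0.397
```

Call:
servo_tool(targets=[0,0,0,0,0,0,0,0,0,0,0,0,0,0,0,0,0,0,0,0], fingers=6)

```text
time_s: 32.5
eef_pos: [0.5683, -0.2001, 0.1318]
eef_rot: [0.031, 0.707, 0.03, -0.706]
wrist_force: [-0.9, 1.4, 5.8]
opening: 0.136
```

Call:
servo_tool(targets=[0,0,0,0,0,0,0,0,0,0,0,0,0,0,0,0,0,0,0,0])

```text
time_s: 33.0
eef_pos: [0.5683, -0.2001, 0.1319]
eef_rot: [0.031, 0.707, 0.03, -0.706]
wrist_force: [-1.4, 1.1, 5.5]
opening: 0.134
```

Run:
```python
from h import *
o=telemetry.get_obs();print(to_p(o['eef_pos']))
w=to_w((.045,-.0605));go((*w,.131),PY-np.pi/2)
```

```text
[0.04562758 0.07584078]
pos [ 0.5683 -0.2001  0.1319] yaw -85.02 q6 0.95 open 0.134 F [-1.4  1.1  5.5] t 33.0
 shift tool mm [  1.  136.3   0.5] dist 136 turn tool-x -0.001
```

Call:
servo_tool(targets=[0,15,0,0,0,17,0,0,0,17,0,0,0,17,0,0,0,17,0,0])

```text
time_s: 33.5
eef_pos: [0.5757, -0.2826, 0.1319]
eef_rot: [0.031, 0.707, 0.031, -0.706]
wrist_force: [0.4, 3.7, 6.4]
opening: 0.133
```

Call:
servo_tool(targets=[0,17,0,0,0,17,0,0,0,15,0,0,0,4,0,0,0,0,0,0])

```text
time_s: 34.0
eef_pos: [0.5805, -0.3366, 0.1319]
eef_rot: [0.031, 0.707, 0.03, -0.705]
wrist_force: [1.8, -1.5, 4.1]
opening: 0.134
```

Call:
servo_tool(targets=[0,0,0,0,0,0,0,0,0,0,0,0,0,0,0,0,0,0,0,0])

```text
time_s: 34.5
eef_pos: [0.5804, -0.3357, 0.1319]
eef_rot: [0.032, 0.707, 0.03, -0.706]
wrist_force: [2.5, -1.5, 4.5]
opening: 0.139
```

Run:
```python
from h import *
o=telemetry.get_obs();print(to_p(o['eef_pos']),o['wrist_force'])
im,d=cams.camera('wrist');cv2.imwrite('pics/w12c.png',cv2.resize(im[180:420,240:400],None,fx=3.5,fy=2.5,interpolation=cv2.INTER_CUBIC))
cv2.imwrite('pics/w12.png',im)
```

```text
[ 0.04576743 -0.06024702] [ 2.52069543 -1.50016311  4.46828558]
```

View pics/w12c.png

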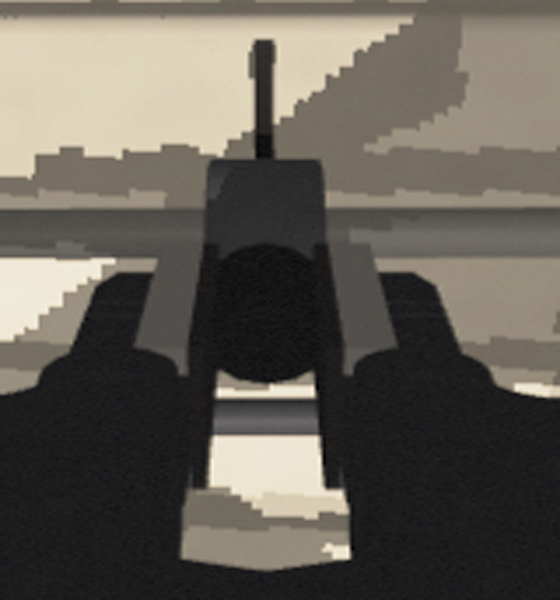

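Call:
servo_tool(targets=[0,-0.5,0,0,0,0,0,0,0,0,0,0,0,0,0,0,0,0,0,0])

```text
time_s: 35.05
eef_pos: [0.5804, -0.3351, 0.1319]
eef_rot: [0.032, 0.707, 0.03, -0.706]
wrist_force: [2.5, -1.3, 4.4]
opening: 0.133
```

Call:
servo_tool(targets=[0,0,0,0,0,0,0,0,0,0,0,0,0,0,0,0,-20,0,0,0], fingers=34)

```text
time_s: 35.55
eef_pos: [0.5774, -0.3331, 0.147]
eef_rot: [-0.029, -0.705, -0.032, 0.708]
wrist_force: [-0.1, -0.0, 0.0]
opening: 0.398
```

Call:
servo_tool(targets=[-30,0,0,0,-30,0,0,0,-20,0,25,0,0,0,0,0,0,0,0,0])

```text
time_s: 36.05
eef_pos: [0.5543, -0.337, 0.2308]
eef_rot: [0.031, 0.707, 0.03, -0.706]
wrist_force: [0.4, 0.4, 0.0]
opening: 0.397
```

Run:
```python
from h import *
o=telemetry.get_obs();print(o['eef_pos'],to_p(o['eef_pos']),o['time_s'])
im,d=cams.camera('wrist');cv2.imwrite('pics/w13.png',im)
```

```text
[ 0.55434565 -0.3369772   0.23080282] [ 0.01970737 -0.0592419 ] 36.05
```

View pics/w13.png

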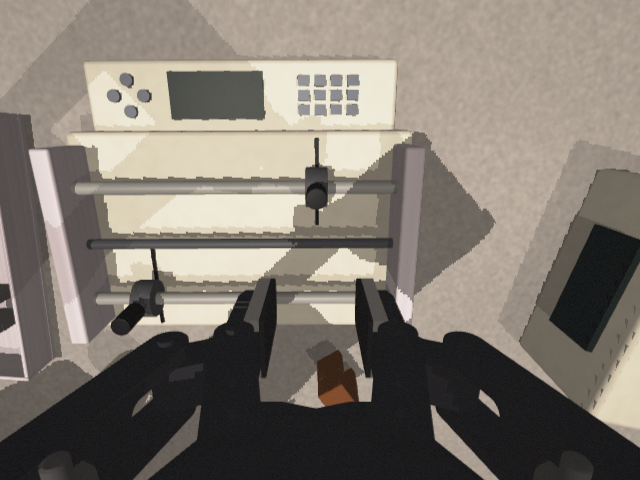

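Call:
servo_tool(targets=[0,-34,22,0,0,-34,22,0,0,-34,23,0,0,-34,23,0,0,0,0,0])

```text
time_s: 36.6
eef_pos: [0.4498, -0.2045, 0.2278]
eef_rot: [-0.03, -0.705, -0.033, 0.708]
wrist_force: [-0.2, 0.3, -0.5]
opening: 0.396
```

Call:
servo_tool(targets=[0,0,0,0,0,0,0,0,0,0,0,0,0,0,0,0,0,0,0,0])

```text
time_s: 37.1
eef_pos: [0.4532, -0.2097, 0.2304]
eef_rot: [-0.03, -0.706, -0.031, 0.707]
wrist_force: [0.0, 0.1, 0.9]
opening: 0.398
```

Run:
```python
from h import *
o=telemetry.get_obs();print(o['eef_pos'],to_p(o['eef_pos']),o['time_s'])
im,d=cams.camera('wrist');cv2.imwrite('pics/w14.png',im)
cv2.imwrite('pics/w14c.png',cv2.resize(im[100:260,220:420],None,fx=3.5,fy=3.5,interpolation=cv2.INTER_CUBIC))
```

```text
[ 0.45323637 -0.20965498  0.23041049] [-0.06980188  0.07648624] 37.1
```

View pics/w14c.png

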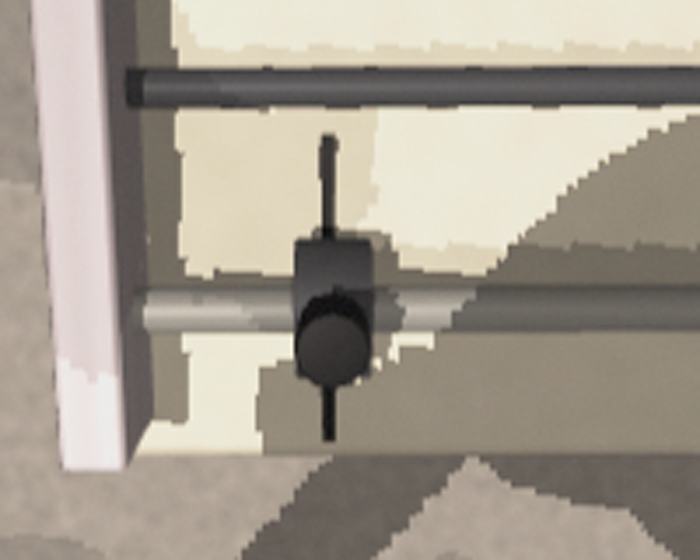

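Call:
servo_tool(targets=[0,-1,-25,0,25,0,0,0,30,0,0,0,30,0,0,0,14,0,0,0])

```text
time_s: 37.65
eef_pos: [0.4765, -0.2052, 0.1289]
eef_rot: [-0.03, -0.705, -0.032, 0.708]
wrist_force: [-0.3, 0.8, -0.2]
opening: 0.399
```

Call:
servo_tool(targets=[0,0,0,0,0,0,0,0,0,0,0,0,0,0,0,0,0,0,0,0], fingers=6)

```text
time_s: 38.15
eef_pos: [0.4775, -0.206, 0.1315]
eef_rot: [-0.031, -0.706, -0.031, 0.707]
wrist_force: [-0.5, -1.9, -12.4]
opening: 0.135
```

Call:
servo_tool(targets=[0,0,0,0,0,0,0,0,0,0,0,0,0,0,0,0,0,0,0,0])

```text
time_s: 38.65
eef_pos: [0.4775, -0.206, 0.1315]
eef_rot: [-0.031, -0.706, -0.031, 0.707]
wrist_force: [-2.8, -1.7, -12.3]
opening: 0.136
```

Run:
```python
from h import *
o=telemetry.get_obs();print(to_p(o['eef_pos']),o['wrist_force'])
im,d=cams.camera('wrist');cv2.imwrite('pics/w15c.png',cv2.resize(im[180:420,240:400],None,fx=3.5,fy=2.5,interpolation=cv2.INTER_CUBIC))
```

```text
[-0.04527488  0.07801508] [ -2.83118293  -1.66754411 -12.25664541]
```

View pics/w15c.png

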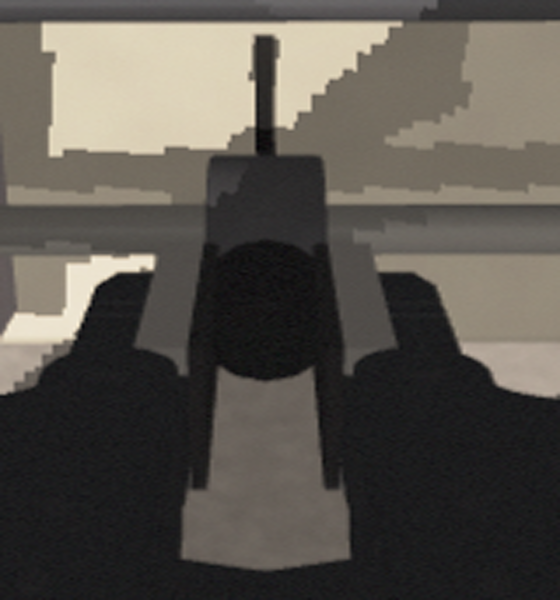

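Call:
servo_tool(targets=[0,0,0,0,0,0,0,0,0,0,0,0,0,0,0,0,-20,0,0,0], fingers=34)

```text
time_s: 39.2
eef_pos: [0.4767, -0.2051, 0.1502]
eef_rot: [-0.03, -0.705, -0.032, 0.707]
wrist_force: [0.2, 1.0, 0.1]
opening: 0.397
```

Call:
servo_tool(targets=[-35,0,0,0,-35,0,0,0,-30,-20,0,0,0,-45,0,0,0,-45,0,0])

```text
time_s: 39.7
eef_pos: [0.4691, -0.0961, 0.2537]
eef_rot: [0.031, 0.708, 0.029, -0.705]
wrist_force: [0.1, 0.6, -0.0]
opening: 0.399
```

Call:
servo_tool(targets=[0,-45,-10,0,0,-45,-10,0,0,-45,-10,0,0,-45,-10,0,0,-45,-10,0], fingers=21)

```text
time_s: 40.2
eef_pos: [0.4988, 0.1342, 0.2525]
eef_rot: [0.031, 0.707, 0.031, -0.706]
wrist_force: [1.5, -0.2, -0.4]
opening: 0.249
```

Run:
```python
from h import *
im,d=cams.camera('top');cv2.imwrite('pics/t16.png',im)
go((.5977,.3465,.15),np.deg2rad(-41.8))
```

```text
pos [0.4988 0.1402 0.2526] yaw -84.82 q6 1.52 open 0.245 F [-3.2  3.4 -0.7] t 40.25
 shift tool mm [ 103.8 -196.1 -116.8] dist 251 turn tool-x -0.751
```

View pics/t16.png

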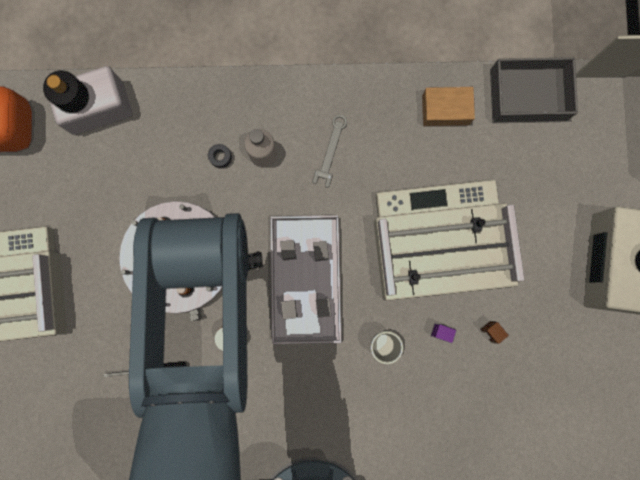

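Call:
servo_tool(targets=[0,-39,-23,0,0,-39,-23,0,0,-39,-23,0,0,-39,-24,0,0,-38,-23,0])

```text
time_s: 40.75
eef_pos: [0.5981, 0.3374, 0.2521]
eef_rot: [0.031, 0.707, 0.031, -0.706]
wrist_force: [0.8, -1.8, -0.3]
opening: 0.245
```

Call:
servo_tool(targets=[8,0,0,-0.149,8,0,0,-0.149,8,0,0,-0.149,8,0,0,-0.149,8,0,0,-0.149])

```text
time_s: 41.25
eef_pos: [0.5975, 0.3356, 0.2117]
eef_rot: [0.288, 0.646, 0.288, -0.646]
wrist_force: [-0.2, -0.1, 0.0]
opening: 0.249
```

Call:
servo_tool(targets=[10,0,0,0,10,0,0,0,0,0,0,0,0,0,0,0,0,0,0,0])

```text
time_s: 41.75
eef_pos: [0.5977, 0.3355, 0.1923]
eef_rot: [0.285, 0.647, 0.285, -0.647]
wrist_force: [0.1, -0.2, 1.0]
opening: 0.247
```

Run:
```python
from h import *
go((.5977,.3465,.15),np.deg2rad(-41.8))
im,d=cams.camera('wrist');cv2.imwrite('pics/w17.png',im)
```

```text
pos [0.5977 0.3355 0.1923] yaw -42.4 q6 1.08 open 0.247 F [ 0.1 -0.2  1. ] t 41.75
 shift tool mm [42.3 -7.4 -8.1] dist 44 turn tool-x -0.01
```

View pics/w17.png

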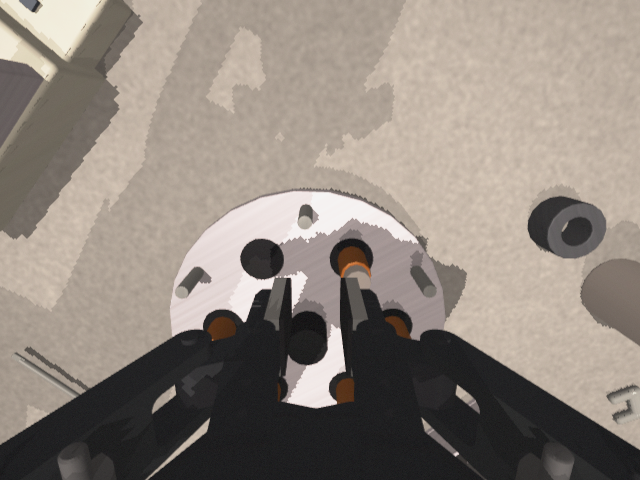

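Run:
```python
from h import *
o=telemetry.get_obs();Rw=rot(o['eef_rot'])
for px,z in [((306,223),.08),((304,207),.043),((184,291),.08),((430,292),.08),((262,258),.043)]:
    w=wr_at_z(px,z);print(w.round(4),(Rw.T@(w-o['eef_pos'])*1000).round(1), 'r',np.hypot(*(w[:2]-[.531,.272])).round(4), 'ang',np.degrees(np.arctan2(w[1]-.272,w[0]-.531)).round(1))
```

```text
[0.5988 0.3477 0.08  ] [112.4  -7.5  -9.6] r 0.1016 ang 48.2
[0.5985 0.3511 0.043 ] [149.4 -10.  -11.9] r 0.104 ang 49.5
[0.5028 0.3691 0.08  ] [112.3 -92.9  39.3] r 0.1012 ang 106.2
[0.6285 0.2529 0.08  ] [112.4  78.3  40.4] r 0.0993 ang -11.1
[0.5462 0.3433 0.043 ] [149.3 -43.4  29.1] r 0.073 ang 77.9
```

Call:
servo_tool(targets=[0,-8,-9,-0.01,20,0,0,0,30,0,0,0,20,0,0,0,0,0,0,0])

```text
time_s: 42.3
eef_pos: [0.5952, 0.3474, 0.118]
eef_rot: [-0.289, -0.643, -0.289, 0.648]
wrist_force: [-0.8, 0.2, 0.6]
opening: 0.246
```

Call:
servo_tool(targets=[0,0,0,0,0,0,0,0,0,0,0,0,0,0,0,0,0,0,0,0])

```text
time_s: 42.8
eef_pos: [0.5978, 0.3475, 0.1224]
eef_rot: [0.289, 0.646, 0.289, -0.645]
wrist_force: [0.8, 0.1, 0.7]
opening: 0.247
```

Run:
```python
from h import *
go((.5982,.3475,.077),np.deg2rad(-41.8))
im,d=cams.camera('wrist');cv2.imwrite('pics/w18.png',im)
```

```text
pos [0.5978 0.3475 0.1224] yaw -41.77 q6 1.08 open 0.247 F [0.8 0.1 0.7] t 42.8
 shift tool mm [45.5  0.3 -0.2] dist 45 turn tool-x 0.001
```

View pics/w18.png

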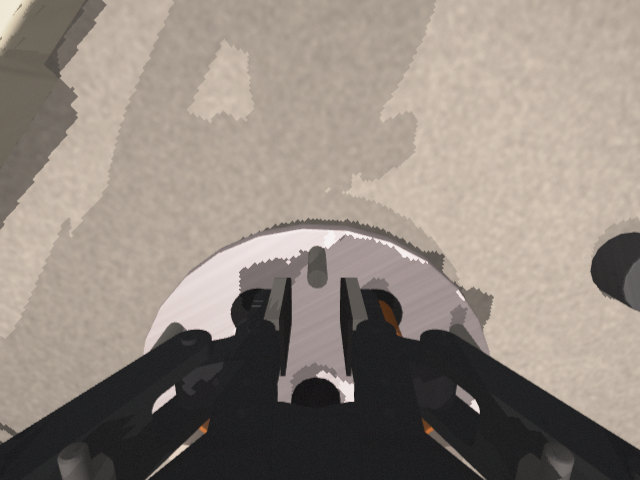

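Call:
servo_tool(targets=[12,0,0,0,12,0,0,0,12,0,0,0,9,0,0,0,0,0,0,0])

```text
time_s: 43.35
eef_pos: [0.596, 0.3468, 0.0737]
eef_rot: [-0.289, -0.644, -0.289, 0.647]
wrist_force: [-0.7, -0.2, 0.0]
opening: 0.247
```

Call:
servo_tool(targets=[0,-8,0.3,-0.08,0,-14,1,-0.14,0,-14,1,-0.14,0,-14,1,-0.14,0,-14,1,-0.14])

```text
time_s: 43.85
eef_pos: [0.5398, 0.3726, 0.0769]
eef_rot: [0.479, 0.521, 0.478, -0.52]
wrist_force: [0.3, 0.4, 0.7]
opening: 0.246
```

Run:
```python
from h import *
o=telemetry.get_obs();p=o['eef_pos'];d=p[:2]-np.array([.531,.272]);th=np.degrees(np.arctan2(d[1],d[0]));print('r',np.hypot(*d),'ang',th)
go((.531+.1*np.cos(np.radians(168.2)),.272+.1*np.sin(np.radians(168.2)),.077),np.radians(78.2))
im,_=cams.camera('wrist');cv2.imwrite('pics/w19.png',im)
```

```text
r 0.1009762828666849 ang 85.00983472997011
pos [0.5398 0.3726 0.0769] yaw -4.78 q6 0.51 open 0.246 F [0.3 0.4 0.7] t 43.85
 shift tool mm [ -0.2 -99.6  88.7] dist 133 turn tool-x -1.448
```

View pics/w19.png

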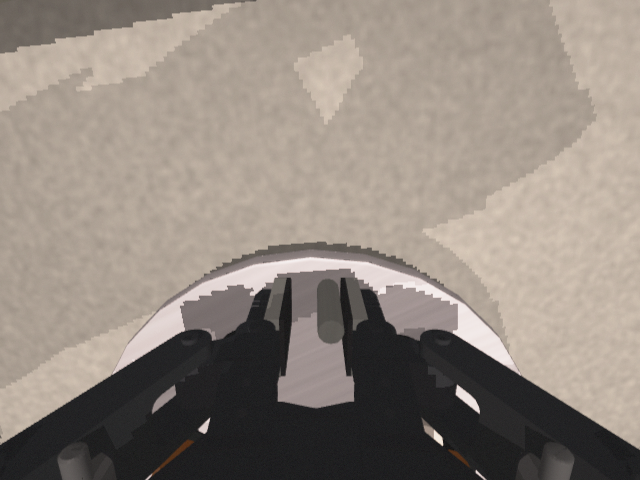

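Call:
servo_tool(targets=[0,-14,1,-0.14,0,-14,1,-0.14,0,-14,1,-0.14,0,-14,1,-0.14,0,-14,1,-0.14])

```text
time_s: 44.4
eef_pos: [0.4741, 0.3552, 0.0774]
eef_rot: [0.628, 0.327, 0.627, -0.324]
wrist_force: [4.1, 0.9, -1.0]
opening: 0.244
```

Call:
servo_tool(targets=[0,-14,1,-0.14,0,-14,1,-0.14,0,-14,1,-0.14,0,-14,1,-0.14,0,-14,1,-0.14])

```text
time_s: 44.9
eef_pos: [0.4339, 0.2978, 0.077]
eef_rot: [0.702, 0.091, 0.701, -0.09]
wrist_force: [0.6, 0.8, -0.0]
opening: 0.246
```

Call:
servo_tool(targets=[0,-5,0.1,-0.05,0,0,0,0,0,0,0,0,0,0,0,0,0,0,0,0])

```text
time_s: 45.4
eef_pos: [0.4328, 0.2936, 0.0767]
eef_rot: [0.703, 0.074, 0.703, -0.074]
wrist_force: [0.3, -0.1, 0.5]
opening: 0.246
```

Run:
```python
from h import *
o=telemetry.get_obs();p=o['eef_pos'];d=p[:2]-np.array([.531,.272]);th=np.degrees(np.arctan2(d[1],d[0]));print('r',np.hypot(*d),'ang',th)
go((.531+.1*np.cos(np.radians(168.2)),.272+.1*np.sin(np.radians(168.2)),.077),np.radians(78.2))
im,_=cams.camera('wrist');cv2.imwrite('pics/w20.png',im)
```

```text
r 0.10056520843491804 ang 167.57735266266332
pos [0.4328 0.2936 0.0767] yaw 77.93 q6 -0.99 open 0.246 F [ 0.3 -0.1  0.5] t 45.4
 shift tool mm [-0.3 -1.1  0.6] dist 1 turn tool-x -0.005
```

View pics/w20.png

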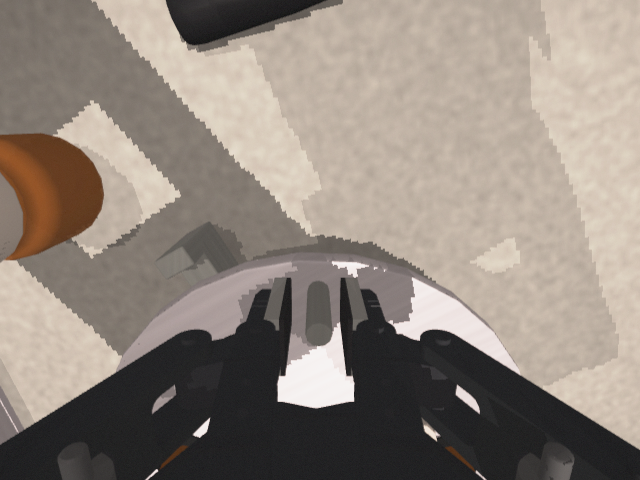

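Call:
servo_tool(targets=[-20,0,0,0,-35,0,0,0,-40,0,0,0,-40,0,0,0,-40,0,0,0])

```text
time_s: 45.95
eef_pos: [0.4323, 0.2934, 0.2532]
eef_rot: [0.703, 0.074, 0.703, -0.074]
wrist_force: [0.2, 0.4, -0.8]
opening: 0.245
```

Call:
servo_tool(targets=[0,45,0,0,0,45,0,0,0,45,0,0,0,45,0,0,0,45,0,0])

```text
time_s: 46.45
eef_pos: [0.4794, 0.5154, 0.2514]
eef_rot: [0.703, 0.074, 0.703, -0.074]
wrist_force: [0.6, 0.7, 0.8]
opening: 0.243
```

Call:
servo_tool(targets=[0,0,0,0,0,0,0,0,0,0,0,0,0,0,0,0,0,0,0,0])

```text
time_s: 46.95
eef_pos: [0.4797, 0.5125, 0.2525]
eef_rot: [0.703, 0.075, 0.703, -0.074]
wrist_force: [0.9, 0.2, -0.2]
opening: 0.244
```

Run:
```python
from h import *
im,_=cams.camera('top');cv2.imwrite('pics/t21.png',im)
im,_=cams.camera('side');cv2.imwrite('pics/s21.png',im)
print(telemetry.get_obs()['eef_pos'],telemetry.get_obs()['time_s'])
```

```text
[0.4797071  0.51271455 0.25242451] 47.05
```

View pics/t21.png

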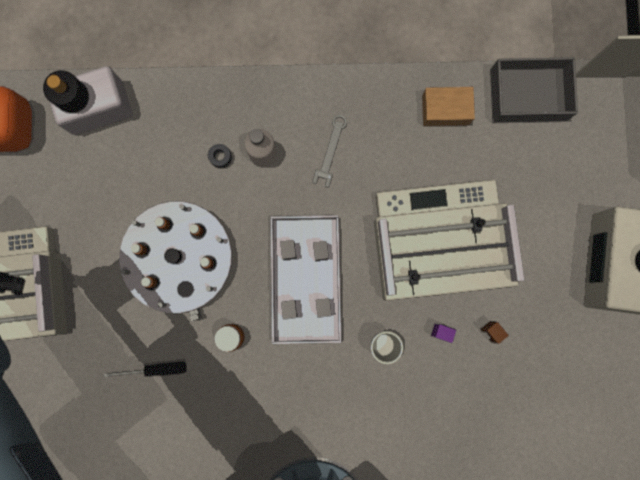

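View pics/s21.png

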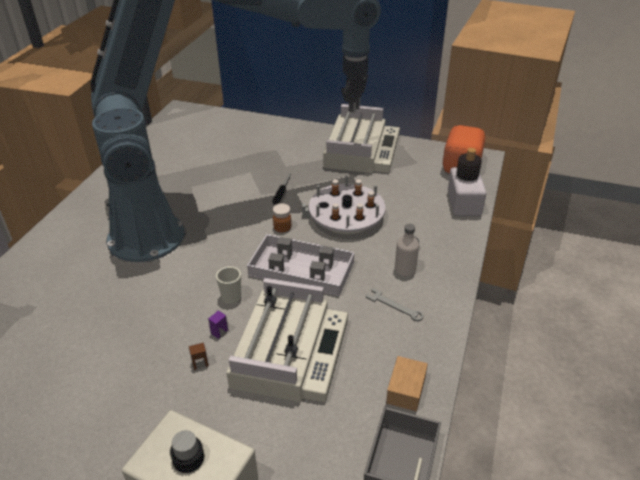

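Run:
```python
from h import *
im=cv2.imread('pics/t21.png')
a=cv2.resize(im[170:310,365:535],(760,590),interpolation=cv2.INTER_CUBIC);cv2.imwrite('pics/t21c.png',a)
s=w_at_z('top',(186,289),.043);t=w_at_z('top',(194.5,315),.044)
for p in (s,t): print(np.degrees(np.arctan2(p[1]-.272,p[0]-.531)))
```

```text
-161.74359458485972
-161.777105180488
```

View pics/t21c.png

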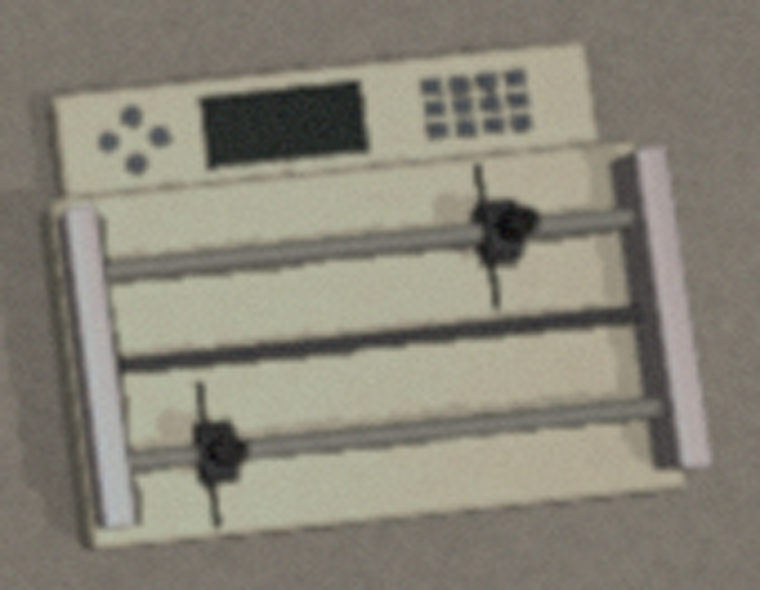

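```bash
python3 -c "
from bench import workorder
print(workorder.hand_in())"
```

```text
the job is handed in; nothing more can be done
None
```

The job is done in the order asked and handed in at about 47 s on the robot's clock.

- **Spacers:** Four spacers were present, two on each bar, and all four now stand in the tray. The purple and brown look-alikes were left alone.
- **Collars:** I gripped each collar by its knob and slid it to its line. The near one was about 1 mm short at the first check, so I re-gripped it and corrected it. Wrist pictures then put both collars within about 1 mm of their lines. The final top picture shows an offset of a few millimetres, but that matches the camera's angle on the raised collars.
- **Carousel:** I turned it two clicks anticlockwise by a drive pin. After I let go, the empty socket and the fill tab lay at the same angle, about -161.7° and -161.8°.
- **Rest of the bench:** In the last top and side pictures the other things stand where they started, and the tray read the same position each time it was measured.

The calibrated cameras disagreed by about 2 mm on the absolute line positions. For the collars I therefore relied on collar and line seen together in the same wrist picture.

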